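Fetch the step drill bit from the flap bin

TASK

Raise the hinged clear flap of the bit bin well up and, before it has sunk shut by itself, reach in and take out the step drill bit. Lay the bit lengthwise (either way round) on the middle of the two-rail tool rest so that it lies level and still, and let go; the flap must end fully shut. Leave the punch in the bin and everything else on the bench where it is.

Things in the scene. Friction and masses are not known exactly. Their poses are not given: they have to be found in the camera images.
- bin: Grey steel bit bin fixed to the plate, 210 mm wide (y), covered by the flap. Origin on its underside, 5 mm above the bench top; x from low front to high back, z up. Front face at x=-65, back at x=80 mm; floor 40 mm above the origin, front wall top 60, back top 124; walls 3 mm thick, the sides slope up to the back. Inside are two equal cradles; bit and punch lie in them in either order.
- flap (a joint): Flap angle, rad: 0 shut, stops at 1.72 (panel 79 degrees above level). Clear panel, about 100 g, hinged along the bin's top back edge, shut sloping 19 degrees down to the front. Damped hinge (0.6 N m s/rad): let go, it sinks shut by its weight, in 11 to 18 s from the top (slow at first: 4 to 6 s to 1.4 rad, 5 to 8 s to 1.2). It leans lightly on what it meets. 2 to 5 N at the bar lifts it.
- flap_bar (a point): Middle of the flap's lift bar, on its axis: aluminium bar 10 mm dia, 130 mm long along the bin's y, on two arms in front of the flap's edge, with a free gap of 30 mm between bar and edge and nothing below it. Shut it is at (-103, 0, 85) mm in the bin's frame; it swings up on a 188 mm radius about the hinge line to 315 mm above the bin's origin.
- flap_hinge (a point): Middle of the flap's hinge line (along the bin's y), at (80, 0, 128) mm in the bin's frame.
- cradle_left (a point): Middle of the bin's left cradle (y=+45 mm in the bin), midway between its rails, at the height of their tops (58 mm above the bin's origin). A cradle is two thin upright rails along the bin's x, 100 long, 2 thick, inner faces 13 mm apart, 17 over both, 18 tall.
- cradle_right (a point): The same for the right cradle (y=-45 mm in the bin).
- bit_center (a point): Gold-coated steel step drill bit, about 90 g: its centre of mass, on the axis; x along the axis to the small end. Shank 10 mm dia from x=-37 to -9 mm, largest step 22 dia from -9 to +5, then 18, 14, 10 and 6 mm dia, 8 mm each, to +37. Lies level on its largest step in a cradle, axis 67 mm above the bin's origin, small end to the back of the bin.
- punch_center (a point): Steel center punch, a plain rod 16 mm dia and 70 mm long with a thin 8 mm dia nose 20 mm long, lying in the other cradle; the point is the middle of its length, on its axis. Stays in its place.
- rest: Tool rest fixed to the plate: dark steel base 110 (x) x 90 (y) x 8 mm, in its middle two thin upright rails along x (70 mm long, 2 thick, inner faces 13 mm apart, 17 over both, tops 30 mm above the origin). Origin: centre of its underside, 5 mm above the bench top.
- rest_top (a point): Middle of the tool rest, midway between the rails at the height of their tops; x along the rails, z up. With the bit's largest step lying on the rails, the bit's axis is 9 mm above this point.
- enclosure: Orange aluminium enclosure, open side up, 120 x 95 x 36 mm, loose; origin under its centre. Bystander.
- deburring_tool: Chrome deburring tool, 14 mm square handle, about 140 mm long, loose, lying on the plate between bin and rest; origin near its middle, x along it. Bystander.
- oiler: White plastic oil bottle, 48 mm dia, 110 mm tall, loose; origin under its centre. Bystander.
- drilled_panel: Drilled aluminium sheet, 120 x 90 x 3 mm, loose; origin under its centre. Bystander.
- screwdriver: Black-handled screwdriver, loose. Bystander.
- clamp: Cast-iron bench clamp with spindle screw and swivel pad at the back of the plate, fixed, 130 x 70 mm foot, 190 mm tall; origin under its centre.
- bit_block: Wooden block 60 x 140 x 35 mm with upright twist drills, about 105 mm tall in all, fixed at the back of the plate; origin under its centre.

How it is judged:
By the outcome, as a careful person would: the job done as asked, in the order asked, and still so for the second after the job is handed in, with the robot touching nothing.
It also fails if it takes over 72 s, if anything falls off the work surface, if the arm or the gripper's body presses on something with over 40 N, if the wrist force passes 120 N, or if a joint passes its speed limit or range.

ROBOT

A 7-joint arm with a two-finger parallel gripper is mounted at the origin on the work surface. World frame = base frame: x ahead of the robot, y to its left, z up, the work surface at z = 0. Lengths are in mm, angles in rad, forces in N, time in s.
With the tool pointing down it reaches from about 400 to 850 mm from the base axis. Payload 6.9 kg.
Tool frame: the origin (TCP) lies midway between the tips of the shut fingers; the grasp point (between the pads) lies tcp_to_grasp behind it (tcp_to_grasp is the distance from the TCP to the grasp point, in mm); y points along the fingers, x is the direction in which the jaws open and shut, and the axes are right-handed (so a half turn about y gives the same grasp; the last joint's range is limited). The gripper opens to 85 mm and grips with 20 to 120 N. Pads are 22 mm wide; open, the fingers measure 114 mm over their backs; the gripper's body (76 mm by 85 mm) begins 54 mm behind the grasp point. The pads swing forward as they close: fully open they stand 13 mm farther back than shut.
Start: joints at [1.427, 0.507, -0.238, 1.5, 0.126, 1.149, -0.155], TCP at [154.477, -605.597, 231.275] pointing down, gripper open.
Joint ranges: [-3.08, 3.08], [-0.24, 2.05], [-1.43, 1.35], [0, 2.5], [-1.52, 4.66], [0.17, 1.96], [-2.89, 2.89]. Speed limits (rad/s): [2.39, 2.39, 3.14, 3.14, 3.14, 3.14, 3.14].

INTERFACE

Orientations are given as a unit quaternion [w, x, y, z].
In Python, from rig import * gives the robot as it stands.
- The arm moves only by the tool send_rows, never from a script. Its argument "plan" is text: rows parted by semicolons, each of 7 numbers parted by spaces: the shift along the tool's x, y, z in mm, then the turn, a rotation vector about the tool's x, y, z in degrees, then the closure, from 0 (fully open) to 1 (shut). In form: tx ty tz wx wy wz jaw; .... A call has 1 to 20 rows; each row is the pose to reach, as a shift and turn from the pose measured when the call began, along the tool's axes at that moment; what a row does not reach only later rows make up. A row lasts 1/8 s, in which the tool goes at most 62.5 mm and 10.7 degrees, less where a joint would pass 70% of its speed; a pose out of reach is approached as far as the arm can. A call with a gripper value outside its range is refused whole. The fingers move at their own pace and stop on an object; "grip_force" is the grip in N (left out, the last holds). Time passes only in rows, so rows that repeat a pose let the fingers close. It gives the time, the measured TCP pose, the force and the opening at its end, in the units of the state.
- read_state(): the state, without advancing time (a new reading comes with each control period).
- grab_frame(name): name is "scene" or "top"; returns a dict with "frame" (420x560x3 uint8, red, green, blue), "K" (3x3 intrinsics, pixels), "D" ([k1, k2, p1, p2, k3] as OpenCV has them; the pictures are not rectified), "extrinsics" (4x4, takes a point from camera to world coordinates). Camera axes: x right, y up, looking along -z (the intrinsics and any distortion apply to the point x, -y, -z); pixel columns grow to the right and rows downward; lengths in mm; the calibration is good to about 2 mm. A picture is of the moment at which its call begins. There is no depth.
- sign_off(): hands the job in, once; it reports no verdict.
Trained networks look in a picture, given as the dict that the camera call returned (one of the last four; its "shot" number tells which), for a name from the list of things; names that differ only in an ending like _2 or _b are one class to them, and where a whole thing is asked for, a point or a joint stands for the part that bears it (a point fixed in the world has none). Each returns a list of dicts, best first, with "p" (0 to 1); they miss things now and then, are a little off and sometimes report something else, mostly with a low value. They report only what shows in the picture. A call takes as long as a camera call.
- find_in(target, picture): "centre" ([column, row] in pixels, amid what is visible of it).
- silhouettes(target, picture): "mask" (420x560 bool, what is visible of it) and "centre" ([column, row] in pixels, amid what is visible of it).
The state is a dict: "clock": time; "q": joint angles; "joint_velocities": joint speeds; "joint_torque": joint torques, N m; "tcp_pos": TCP position; "tool_rot": TCP orientation; "force": force on the tool from outside, world axes, zero at the start; "moment": the same for the moment, N m; "grip_width": opening from 0.0 (shut) to 1.0 (fully open).
Only numpy, scipy, OpenCV 4.12 (cv2) and the standard library are available. Lean on these libraries where they do the work, as an engineer would, in place of code of your own. Each camera call takes 0.05 s, during which the arm holds its last target.

## Working session

There is one attempt and no reset: what is moved stays moved. The work goes in short steps, Python scripts to look and compute and a tool call to move; the robot and the scene stay as the last step left them, time stands still between calls to the robot, and variables do not carry over. Pictures are saved under pics/ and viewed, and the job is handed in when it is done.

Besides the shell and the picture viewer there is one more tool, called after "Request:" as a command line: name --argument value ..., lists and objects as JSON in quotes. send_rows: Moves the arm, as the interface text tells. Its arguments: {"type":"object","properties":{"plan":{"type":"string"},"grip_force":{"type":"number"}},"required":["plan"]}

```bash
ls; mkdir -p pics; python3 - <<'E'
from rig import *
import cv2
s=read_state();print(s)
for n in ["scene","top"]:
    p=grab_frame(n);cv2.imwrite(f"pics/{n}0.png",p["frame"][:,:,::-1]);print(n,p["K"],p["D"],p["extrinsics"],p["shot"])
    for t in ["bin","flap_bar","rest","bit_center","punch_center","deburring_tool","clamp","bit_block","oiler","enclosure","drilled_panel","screwdriver"]:
        print(t,[( [round(v) for v in d["centre"]],round(d["p"],2)) for d in find_in(t,p)][:3])
E
```

```text
pics
{'clock': 0.0, 'q': array([ 1.42651505,  0.5083411 , -0.23754156,  1.50116313,  0.12569622,
        1.14886116, -0.15480943]), 'joint_velocities': array([-7.65783749e-04, -3.63702485e-04, -4.82405542e-04, -3.50789383e-03,
       -5.25816898e-06, -1.24685890e-03,  2.72409216e-04]), 'joint_torque': array([-9.05966299e-04, -6.20595789e+01, -2.18724400e+00, -2.49655116e+01,
        1.25282674e-02,  1.20568438e-02,  1.04737893e-06]), 'tcp_pos': array([ 154.30620605, -605.13061923,  230.41775277]), 'tool_rot': array([ 0.55877523, -0.55801246,  0.43431737, -0.4333137 ]), 'force': array([-0.28374125,  0.2654482 ,  0.86792775]), 'moment': array([ 0.02927314, -0.00199778, -0.00758692]), 'grip_width': 1.00033558119543}
scene [[383.98739637   0.         272.54731228]
 [  0.         383.98739637 206.04602357]
 [  0.           0.           1.        ]] [-0.06958585  0.          0.          0.          0.        ] [[-2.27741015e-01 -5.78690769e-01  7.83103457e-01  1.40704519e+03]
 [ 9.73720445e-01 -1.34035505e-01  1.84127617e-01  2.07720504e+02]
 [-1.58928513e-03  8.04457256e-01  5.94008415e-0
[... 645 characters left out ...]
         0.        ] [[ 5.42594367e-03  9.83015515e-01 -1.83442244e-01  3.63828287e+02]
 [-9.99972138e-01  6.27425814e-03  4.04432796e-03  2.78907477e+01]
 [ 5.12660113e-03  1.83415189e-01  9.83022170e-01  1.35931227e+03]
 [ 0.00000000e+00  0.00000000e+00  0.00000000e+00  1.00000000e+00]] 2
bin [([205, 206], 0.89)]
flap_bar [([201, 206], 0.77)]
rest [([373, 217], 0.58)]
bit_center []
punch_center [([203, 208], 0.56)]
deburring_tool [([290, 232], 0.52)]
clamp [([296, 142], 0.86)]
bit_block [([367, 152], 0.69)]
oiler [([462, 307], 0.72), ([209, 153], 0.69), ([203, 210], 0.37)]
enclosure [([118, 270], 0.59), ([370, 219], 0.58)]
drilled_panel [([449, 190], 0.77)]
screwdriver [([461, 310], 0.94)]
```

View pics/scene0.png

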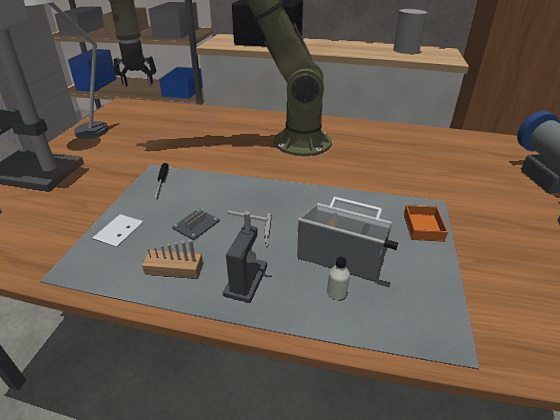

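View pics/top0.png

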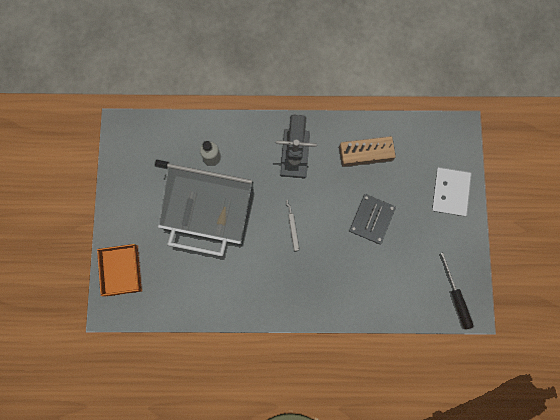

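```bash
python3 - <<'E'
import cv2
a=cv2.imread("pics/top0.png")
cv2.imwrite("pics/top0z.png",cv2.resize(a[130:290,130:330],None,fx=4,fy=3.75,interpolation=cv2.INTER_CUBIC))
cv2.imwrite("pics/top0r.png",cv2.resize(a[150:270,310:470],None,fx=5,fy=5,interpolation=cv2.INTER_CUBIC))
a=cv2.imread("pics/scene0.png")
cv2.imwrite("pics/scene0z.png",cv2.resize(a[170:320,270:470],None,fx=4,fy=4,interpolation=cv2.INTER_CUBIC))
E
```

```text
(no output)
```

View pics/top0z.png

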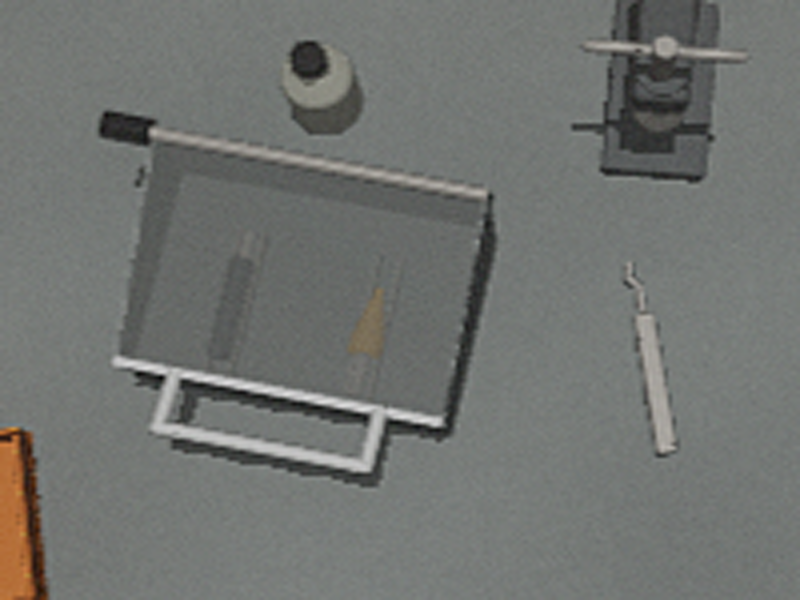

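View pics/top0r.png

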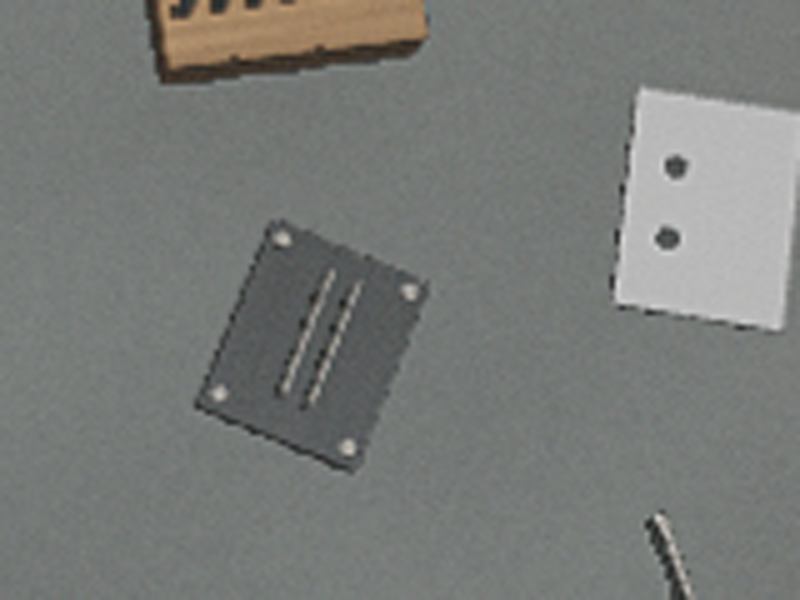

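View pics/scene0z.png

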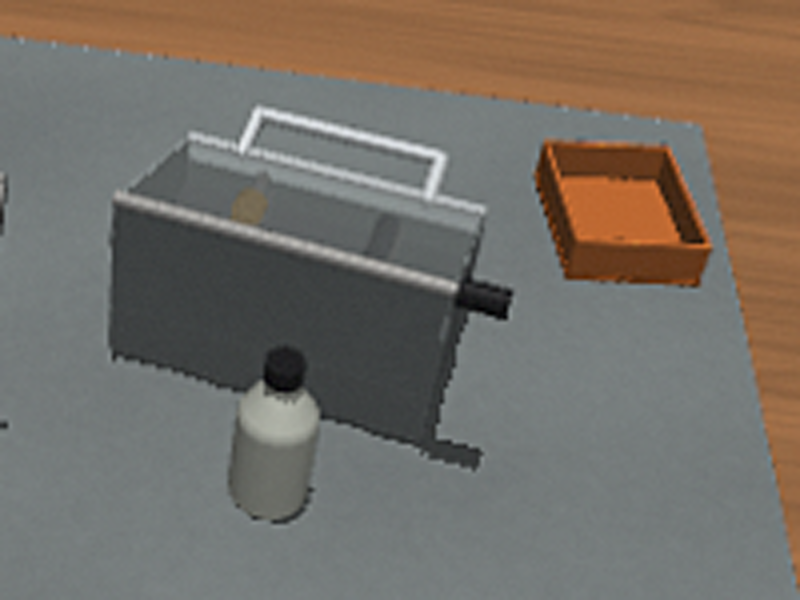

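```bash
cat > h.py <<'E'
from rig import *
import cv2, numpy as np
from scipy.optimize import least_squares
from scipy.spatial.transform import Rotation as Rn
def proj(P,p):
    M=np.linalg.inv(p["extrinsics"]);c=(M[:3,:3]@np.atleast_2d(P).T).T+M[:3,3]
    c=c*[1,-1,-1]
    return cv2.projectPoints(c.reshape(-1,1,3),np.zeros(3),np.zeros(3),np.array(p["K"]),np.array(p["D"]))[0].reshape(-1,2)
def T(v,P):
    P=np.atleast_2d(P);c,s=np.cos(v[2]),np.sin(v[2])
    return np.c_[v[0]+c*P[:,0]-s*P[:,1],v[1]+s*P[:,0]+c*P[:,1],P[:,2]+5]
def quat(q): return Rn.from_quat(np.array(q)[[1,2,3,0]])
E
python3 - <<'E'
from h import *
t=grab_frame("top");s=grab_frame("scene")
tz=lambda a,b:(130+a/4,130+b/3.75)
sz=lambda a,b:(270+a/4,170+b/4)
tr=lambda a,b:(310+a/5,150+b/5)
# bin
tp=np.array([[-103,60,85],[-103,-60,85],[80,105,128],[80,-105,128],[80,-105,124]],float)
to=np.array([tz(160,430),tz(366,464),tz(157,134),tz(488,193),tz(490,200)])
sp=np.array([[-103,-60,85],[-103,60,85],[80,-105,128],[80,105,128],[80,-105,0],[80,105,0]],float)
so=np.array([sz(262,112),sz(440,157),sz(118,197),sz(458,288),sz(112,352),sz(433,441)])
f=lambda v:np.r_[(proj(T(v,tp),t)-to).ravel(),(proj(T(v,sp),s)-so).ravel()]
r=least_squares(f,[560,150,-.2],loss="soft_l1");print(r.x,r.cost);print((f(r.x)).reshape(-1,2).round(1))
b=r.x
# check bit
print("bit right pix",proj(T(b,[[0,-45,67],[-9,-45,67],[37,-45,67]]),t),proj(T(b,[0,-45,67]),s), "zoom obs base", tz(367,352),"tip",tz(379,290))
tp=np.array([[55,45,8],[55,-45,8],[-55,-45,8],[-55,45,8],[35,7.5,30],[-35,7.5,30],[35,-7.5,30],[-35,-7.5,30]],float)
to=np.array([tr(275,220),tr(430,288),tr(355,470),tr(197,405),tr(333,270),tr(285,393),tr(358,283),tr(309,405)])
f=lambda v:(proj(T(v,tp),t)-to).ravel()
r=least_squares(f,[530,-150,-.3],loss="soft_l1");print(r.x,r.cost);print((f(r.x)).reshape(-1,2).round(1))
c=r.x
# scene check masks
m=silhouettes("rest",s)[0]["mask"];print("rest scene centroid",np.argwhere(m).mean(0)[::-1],proj(T(c,[0,0,8]),s))
R=quat(read_state()["tool_rot"]).as_matrix();print(R.round(2))
import rig;print([k for k in dir(rig) if not k.startswith('__')]); 
try: print(tcp_to_grasp)
except Exception as e: print(e)
np.save("bin.npy",b);np.save("rest.npy",c)
E
```

```text
[ 6.13757566e+02  2.18002711e+02 -1.84601865e-01] 17.058286691221657
[[-0.3 -0.1]
 [-3.9  0.1]
 [-4.1 -0. ]
 [-2.4  0.2]
 [-2.8 -1.3]
 [-0.2  0.2]
 [-2.6 -0.9]
 [-1.2 -0.1]
 [-0.5 -0.1]
 [-1.6 -1.1]
 [-3.2  0. ]]
bit right pix [[221.21694403 213.45069776]
 [220.46632238 216.90075451]
 [224.28202412 199.3571423 ]] [[329.21371419 225.6085843 ]] zoom obs base (221.75, 223.86666666666667) tip (224.75, 207.33333333333331)
[ 6.04256557e+02 -2.18939519e+02 -4.06875827e-01] 0.9080968841623862
[[-0.2 -0.4]
 [ 0.3 -0.6]
 [ 0.   0.8]
 [-0.3  0.1]
 [ 0.   0.3]
 [-0.4 -0. ]
 [ 0.4 -0.1]
 [ 0.2 -0.1]]
rest scene centroid [195.47043011 223.6733871 ] [[193.87856305 221.70125295]]
[[ 0.25 -0.    0.97]
 [-0.97  0.    0.25]
 [-0.   -1.    0.  ]]
['IKError', 'find_in', 'grab_frame', 'read_state', 'sign_off', 'silhouettes', 'tcp_to_grasp']
18.700000000000003
```

```bash
cat > ov.py <<'E'
from h import *
def draw(p,v,ox,oy,k,w,hh,name):
    im=p["frame"][oy:oy+hh,ox:ox+w,::-1].copy();im=cv2.resize(im,None,fx=k,fy=k,interpolation=cv2.INTER_CUBIC)
    def L(A,B,c):
        q=(proj(T(v,np.array([A,B],float)),p)-[ox,oy]+.5)*k
        cv2.line(im,tuple(int(a) for a in q[0].round()),tuple(int(a) for a in q[1].round()),c,1,cv2.LINE_AA)
    for y in (105,-105):
        L([80,y,0],[80,y,124],(0,255,0));L([80,y,124],[-65,y,60],(0,255,0));L([-65,y,60],[-65,y,0],(0,255,0));L([-65,y,0],[80,y,0],(0,255,0))
    for x,z in((80,0),(80,124),(-65,60),(-65,0)): L([x,105,z],[x,-105,z],(0,255,0))
    L([80,105,128],[80,-105,128],(0,0,255));L([-103,65,85],[-103,-65,85],(0,0,255))
    for y in(45,-45):
        for d in(7.5,-7.5): L([-50,y+d,58],[50,y+d,58],(255,0,0))
    cv2.imwrite(name,im)
E
python3 - <<'E'
from ov import *
v=np.load("bin.npy")
draw(grab_frame("top"),v,140,140,5,150,120,"pics/o1.png")
draw(grab_frame("scene"),v,280,180,5,150,120,"pics/o2.png")
E
```

```text
(no output)
```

View pics/o1.png

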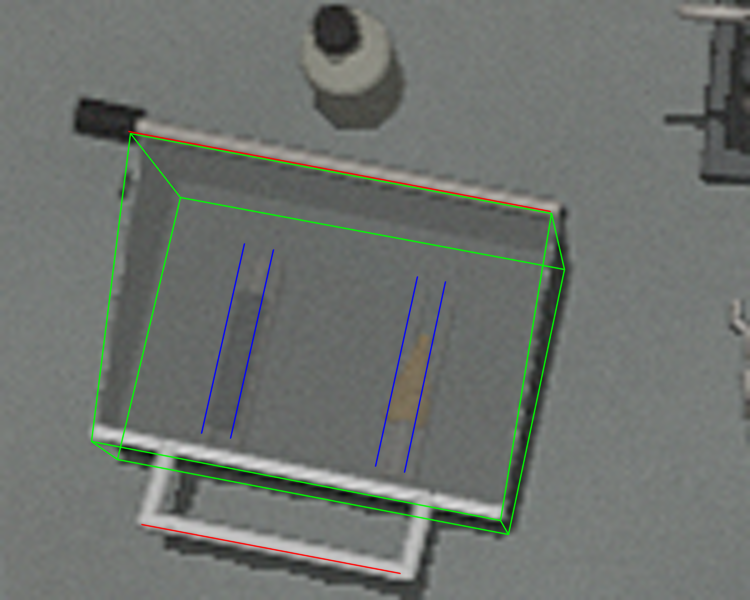

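View pics/o2.png

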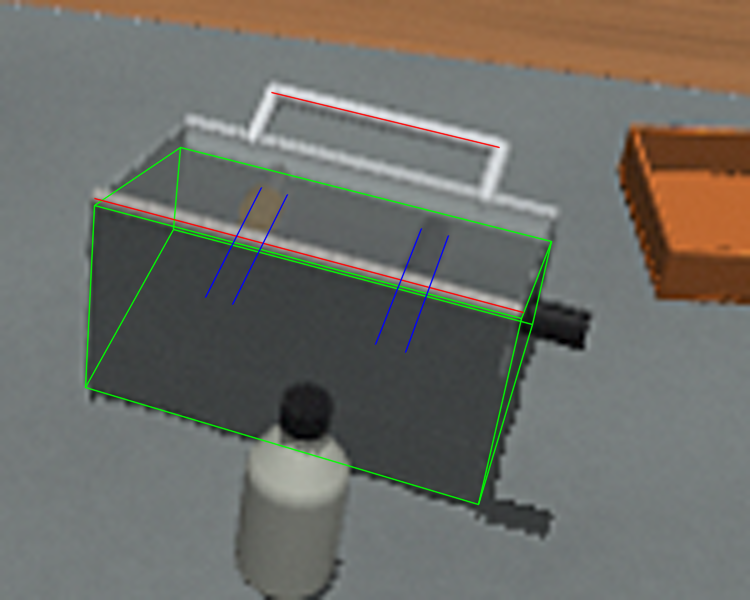

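```bash
python3 - <<'E'
from ov import *
t=grab_frame("top");s=grab_frame("scene")
tz=lambda a,b:(139.5+a/5,139.5+b/5)
sz=lambda a,b:(279.5+a/5,179.5+b/5)
to=np.array([tz(143,521),tz(408,574),tz(135,127),tz(560,210)])
so=np.array([sz(273,88),sz(507,144),sz(94,195),sz(523,311),sz(90,393),sz(486,506)])
def f(v,cam="b"):
    tp=np.array([[-103,v[3],85],[-103,-v[3],85],[80,v[4],128],[80,-v[4],128]])
    sp=np.array([[-103,-v[3],85],[-103,v[3],85],[80,-v[4],128],[80,v[4],128],[80,-105,0],[80,105,0]])
    a=(proj(T(v,tp),t)-to).ravel();c=(proj(T(v,sp),s)-so).ravel()
    return np.r_[a,c] if cam=="b" else a if cam=="t" else c
for cam in "tsb":
    r=least_squares(f,[610,215,-.18,65,105],args=(cam,));print(cam,r.x.round(3),f(r.x,cam).reshape(-1,2).round(1).tolist())
b=r.x
# bit: triangulate 22-step: top base/tip and scene centre of gold
tb=lambda y:0
g=lambda u:np.r_[(proj(T(b,[[u[0]-9,u[1],67],[u[0]+37,u[1],67]]),t)-[tz(408,423),tz(426,336)]).ravel()]
r=least_squares(g,[0,-45]);print("bit in bin, top",r.x,r.fun)
for p in (t,s):
  for d in silhouettes("bit_center",p)[:2]:
    print("bit",d["p"],d["centre"])
  fr=p["frame"].astype(int);gm=(fr[:,:,0]-fr[:,:,2]>25); gm[:, :310 if p is s else 205]=0; gm[:,345 if p is s else 235:]=0; gm[:205]=0;gm[235:]=0
  a=np.argwhere(gm);print(len(a),a.mean(0)[::-1] if len(a) else 0,a.min(0) if len(a) else 0,a.max(0) if len(a) else 0)
print(proj(T(b,[[r.x[0]-2,r.x[1],67]]),s))
np.save("bin.npy",b[:3]);np.save("bitb.npy",r.x)
draw(t,b,140,140,5,150,120,"pics/o3.png")
draw(s,b,280,180,5,150,120,"pics/o4.png")
for p in(t,s):
  st=read_state();print(proj(st["tcp_pos"],p))
E
```

```text
t [ 6.14597e+02  2.14800e+02 -1.92000e-01  6.65420e+01  1.05863e+02] [[0.1, -0.2], [0.1, -0.2], [-0.1, 0.1], [-0.1, 0.2]]
s [ 6.13270e+02  2.19974e+02 -1.85000e-01  6.66610e+01  1.05074e+02] [[-0.3, 0.6], [-0.3, 0.7], [0.8, 0.6], [0.8, 0.2], [-0.3, -1.2], [-0.9, -0.4]]
b [ 6.14173e+02  2.17821e+02 -1.86000e-01  6.66240e+01  1.05537e+02] [[-1.0, 0.2], [-0.9, -0.1], [-1.4, 0.5], [-1.6, 0.1], [-1.0, 0.7], [-1.1, 0.8], [-0.3, 0.6], [0.0, 0.4], [-1.2, -1.1], [-1.8, -0.3]]
bit in bin, top [-18.37689955 -50.10928505] [-0.12396306  0.11459407  0.12481218 -0.11625592]
bit 0.2 [295.1, 146.5]
85 [221.74117647 217.16470588] [207 217] [224 225]
bit 0.3 [350.1, 219.8]
bit 0.15 [244.1, 264.6]
56 [331.76785714 221.42857143] [218 328] [225 336]
[[329.54487398 220.80793385]]
[[587.62981478 418.19511458]]
[[137.90043361  88.49961174]]
```

View pics/o3.png

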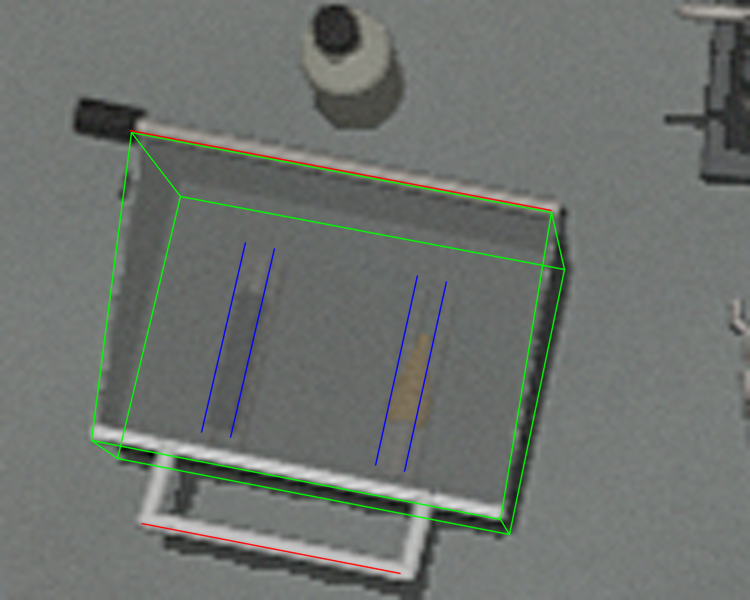

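View pics/o4.png

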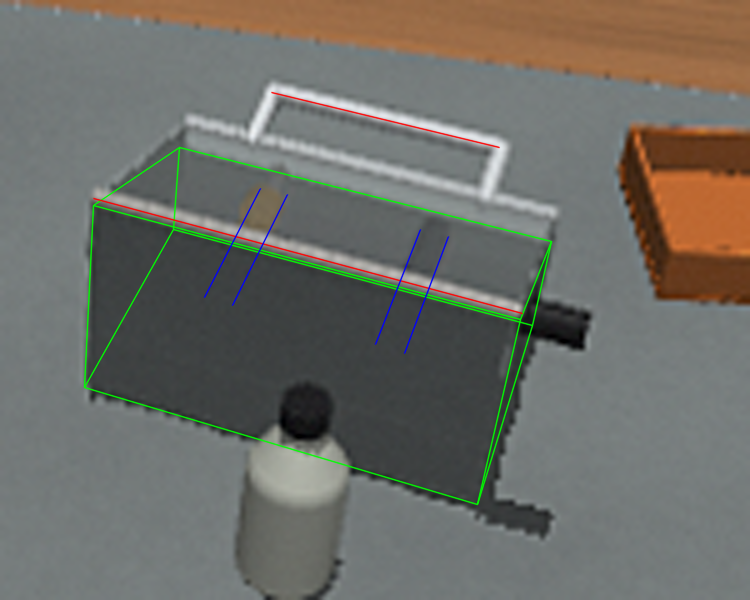

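```bash
cat > pl.py <<'E'
from h import *
B=np.array([613.9,217.4,-.189])
def W(x,y,z,v=B): return T(v,[x,y,z])[0]
def RT(phi,yaw=None):
    yaw=B[2] if yaw is None else yaw
    ex=np.array([np.cos(yaw),np.sin(yaw),0]);ey=np.array([-np.sin(yaw),np.cos(yaw),0]);z=np.array([0,0,1.])
    p=np.radians(phi);d=np.sin(p)*ex-np.cos(p)*z
    return np.c_[-ey,d,np.cross(-ey,d)]
def rows(wps,nd=0):
    """wps: (pos,R,jaw,n)"""
    s=read_state();p0=np.array(s["tcp_pos"]);R0=quat(s["tool_rot"]).as_matrix()
    print("t",s["clock"],"tcp",p0.round(1),"q",s["q"].round(2),"F",s["force"].round(1),"w",round(s["grip_width"],3))
    out=[];pp=np.zeros(3);pr=np.zeros(3);N=0
    for pos,R,j,n in wps:
        a=R0.T@(np.array(pos)-p0);b=Rn.from_matrix(R0.T@R).as_rotvec(degrees=True)
        for k in range(1,n+1):
            u=pp+(a-pp)*k/n;w=pr+(b-pr)*k/n
            out.append(" ".join(f"{x:.{nd}f}" for x in u)+" "+" ".join(f"{x:.1f}" for x in w)+f" {j}")
        print("wp",np.array(pos).round(0),"step",np.linalg.norm(a-pp)/n);pp,pr=a,b
    print(len(out));print("; ".join(out))
E
python3 - <<'E'
from pl import *
print("bit",W(-18,-45,67),"bar",W(-103,0,85))
rows([((480,-330,330),RT(10),.4,8),((540,0,330),RT(25),.4,7),((440,240,230),RT(35),.4,5)])
E
```

```text
bit [587.7660773 176.5831152  72.       ] bar [512.73416189 236.75131004  90.        ]
t 1.75 tcp [ 154.4 -605.6  231.3] q [ 1.43  0.51 -0.24  1.5   0.13  1.15 -0.15] F [-0.5  0.4  0.4] w 1.003
wp [ 480 -330  330] step 54.73151155807719
wp [540   0 330] step 47.91574237499549
wp [440 240 230] step 55.71355310873647
20
-23 -12 48 1.2 3.1 -0.3 0.4; -47 -25 96 2.5 6.3 -0.5 0.4; -70 -37 144 3.7 9.4 -0.8 0.4; -93 -49 192 4.9 12.5 -1.1 0.4; -117 -62 240 6.2 15.7 -1.4 0.4; -140 -74 288 7.4 18.8 -1.6 0.4; -163 -86 336 8.6 21.9 -1.9 0.4; -187 -99 384 9.8 25.1 -2.2 0.4; -230 -99 404 11.9 25.0 -2.7 0.4; -274 -99 423 14.1 25.0 -3.1 0.4; -317 -99 443 16.2 24.9 -3.6 0.4; -361 -99 463 18.3 24.9 -4.1 0.4; -404 -99 483 20.4 24.8 -4.5 0.4; -448 -99 503 22.5 24.8 -5.0 0.4; -492 -99 523 24.6 24.7 -5.5 0.4; -543 -79 516 26.6 24.7 -5.9 0.4; -594 -59 508 28.5 24.6 -6.4 0.4; -646 -39 501 30.5 24.5 -6.8 0.4; -697 -19 493 32.5 24.4 -7.2 0.4; -749 1 486 34.4 24.3 -7.7 0.4
```

Request:
send_rows --plan "-23 -12 48 1 3 0 0.4; -47 -25 96 2.5 6.5 -0.5 0.4; -70 -37 144 4 9.5 -1 0.4; -93 -49 192 5 12.5 -1 0.4; -117 -62 240 6 15.5 -1.5 0.4; -140 -74 288 7.5 19 -1.5 0.4; -163 -86 336 8.5 22 -2 0.4; -187 -99 384 10 25 -2 0.4; -230 -99 404 12 25 -2.5 0.4; -274 -99 423 14 25 -3 0.4; -317 -99 443 16 25 -3.5 0.4; -361 -99 463 18.5 25 -4 0.4; -404 -99 483 20.5 25 -4.5 0.4; -448 -99 503 22.5 25 -5 0.4; -492 -99 523 24.5 24.5 -5.5 0.4"

```text
clock: 3.62
tcp_pos: [539.7, 2.0, 330.8]
tool_rot: [-0.539, 0.343, -0.413, 0.649]
force: [1.4, 0.2, -0.8]
grip_width: 0.597
```

```bash
python3 - <<'E'
from pl import *
rows([((440,240,230),RT(35),.4,6)])
E
```

```text
t 3.625 tcp [539.7   2.  330.8] q [ 0.29  0.09 -0.47  1.93  0.29  0.74 -2.1 ] F [ 1.4  0.2 -0.8] w 0.597
wp [440 240 230] step 46.17229308101844
6
-36 5 -28 1.7 0.0 -0.0 0.4; -72 10 -57 3.3 0.1 -0.0 0.4; -108 16 -85 5.0 0.1 -0.0 0.4; -144 21 -114 6.6 0.2 -0.0 0.4; -180 26 -142 8.3 0.2 -0.0 0.4; -216 31 -171 10.0 0.2 -0.1 0.4
```

```bash
cat >> pl.py <<'E'
_RT=RT
def RT(phi,yaw=None): return _RT(phi,yaw)@np.diag([-1,1,-1.])
E
python3 - <<'E'
from pl import *
P=W(-150,0,140);print(P,P-read_state()["tcp_pos"])
R0=quat(read_state()["tool_rot"]).as_matrix();print((R0.T@(P-read_state()["tcp_pos"])).round())
E
```

```text
[466.57110955 245.58151947 145.        ] [ -73.08242017  243.62832234 -185.75017121]
[-226.  119. -184.]
```

Request:
send_rows --plan "-12 0 -4 0 -10.5 0 0.4; -24 0 -8 0 -21 0 0.4; -36 0 -12 0 -31.5 0 0.4; -48 0 -16 0 -42 0 0.4; -60 0 -20 0 -52.5 0 0.4; -72 0 -24 0 -63 0 0.4; -84 0 -28 0 -73.5 0 0.4; -96 0 -32 0 -84 0 0.4; -108 0 -36 0 -94.5 0 0.4; -120 0 -40 0 -105 0 0.4; -132 0 -44 0 -115.5 0 0.4; -144 0 -48 0 -126 0 0.4; -156 0 -52 0 -136.5 0 0.4; -168 0 -56 0 -147 0 0.4; -180 0 -60 0 -157.5 0 0.4; -190 0 -60 0 -168 0 0.4; -200 0 -60 0 -178 0 0.4; -200 0 -60 0 -180 0 0.4"

```text
clock: 5.88
tcp_pos: [523.0, 209.2, 305.1]
tool_rot: [-0.413, 0.649, 0.539, -0.344]
force: [0.3, 0.5, -0.4]
grip_width: 0.6
```

```bash
python3 - <<'E'
from pl import *
rows([(W(-150,0,140),RT(35),.4,5)])
d=np.array([.574,-.819]);n=np.array([.819,.574]);bar=np.array([-103,85])
a=bar+18*d-50*n;b=bar+18*d-16*n;print(a,b)
rows([(W(-150,0,140),RT(35),.4,4),(W(a[0],0,a[1]),RT(35),.4,4)])
E
```

```text
t 5.875 tcp [523.  209.2 305.1] q [ 0.16  0.28 -1.01  1.87  0.74  0.99  0.2 ] F [ 0.3  0.5 -0.4] w 0.6
wp [467. 246. 145.] step 34.72611673244609
5
5 24 25 -2.0 0.1 0.0 0.4; 10 48 50 -4.0 0.1 0.0 0.4; 15 71 74 -6.0 0.2 0.1 0.4; 21 95 99 -8.0 0.2 0.1 0.4; 26 119 124 -10.0 0.3 0.1 0.4
[-133.618   41.558] [-105.772   61.074]
t 5.875 tcp [523.  209.2 305.1] q [ 0.16  0.28 -1.01  1.87  0.74  0.99  0.2 ] F [ 0.3  0.5 -0.4] w 0.6
wp [467. 246. 145.] step 43.40764591555761
wp [483. 243.  47.] step 24.948944476670754
8
6 30 31 -2.5 0.1 0.0 0.4; 13 59 62 -5.0 0.2 0.1 0.4; 19 89 93 -7.5 0.2 0.1 0.4; 26 119 124 -10.0 0.3 0.1 0.4; 26 143 131 -10.0 0.3 0.1 0.4; 26 167 137 -10.0 0.3 0.1 0.4; 26 191 144 -10.0 0.3 0.1 0.4; 26 215 151 -10.0 0.3 0.1 0.4
```

Request:
send_rows --plan "6 30 31 -2.5 0 0 0.4; 13 59 62 -5 0 0 0.4; 19 89 93 -7.5 0 0 0.4; 26 119 124 -10 0 0 0.4; 26 130 128 -10 0 0 0.4"

```text
clock: 6.5
tcp_pos: [465.4, 246.4, 130.8]
tool_rot: [-0.355, 0.681, 0.567, -0.297]
force: [-0.4, -1.1, 0.3]
grip_width: 0.601
```

```bash
python3 - <<'E'
from pl import *
d=np.array([.574,-.819]);n=np.array([.819,.574]);bar=np.array([-103,85])
a=bar+18*d-50*n
rows([(W(a[0],0,a[1]),RT(35),.4,4)])
for nm in("top","scene"):
    p=grab_frame(nm);cv2.imwrite(f"pics/{nm}1.png",cv2.resize(p["frame"][100:300,130:330] if nm=="top" else p["frame"][130:330,250:450],None,fx=3,fy=3)[:,:,::-1])
    print(proj(read_state()["tcp_pos"],p))
E
```

```text
t 6.5 tcp [465.4 246.4 130.8] q [-0.33  0.5  -0.79  2.3   1.44  0.91 -0.84] F [-0.4 -1.1  0.3] w 0.601
wp [483. 243.  47.] step 21.527950361376206
4
-0 20 8 -0.0 0.1 0.0 0.4; -0 40 17 -0.1 0.2 0.1 0.4; -0 59 25 -0.1 0.3 0.1 0.4; -1 79 34 -0.1 0.4 0.2 0.4
[[186.4407987  266.72780599]]
[[361.83000744 182.40488496]]
```

View pics/top1.png

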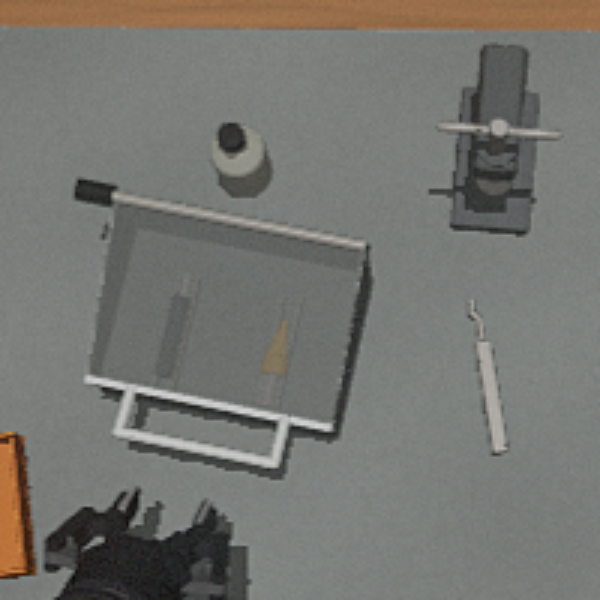

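View pics/scene1.png

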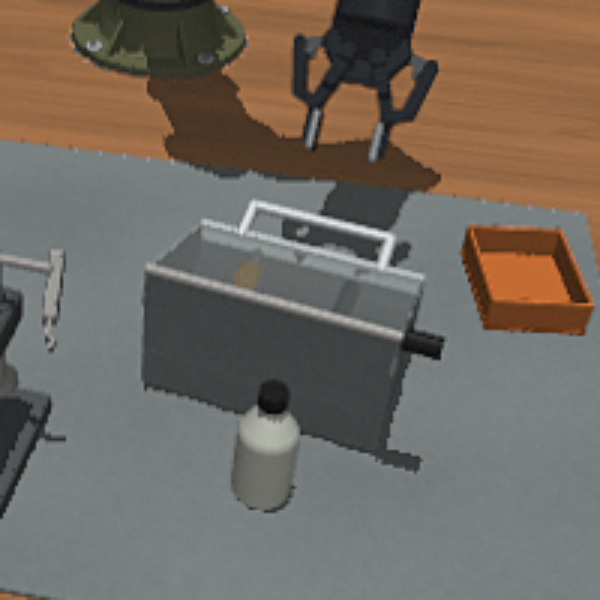

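```bash
sed -i 's/^B=.*/B=np.array([614.6,214.8,-.192])/' pl.py; cat >> pl.py <<'E'
d=np.array([.574,-.819]);n=np.array([.819,.574])
def bar(th):
    a=np.arctan2(-43,-183)-th; return np.array([80,128])+188*np.array([np.cos(a),np.sin(a)])
def push(th,o=16,e=18):
    p=bar(th)+e*d-o*n; return W(p[0],0,p[1])
E
python3 - <<'E'
from pl import *
print(bar(0),bar(1.72))
rows([(push(0,50),RT(35),.4,4),(push(0,26),RT(35),.4,2)])
E
```

```text
[-103.01553502   84.99634969] [ 64.67951775 315.37471234]
t 6.6 tcp [466.9 245.4 131.6] q [-0.33  0.5  -0.79  2.3   1.44  0.91 -0.83] F [ 0.2 -0.  -0.1] w 0.602
wp [483. 240.  47.] step 21.706364957144192
wp [503. 237.  60.] step 12.001421915756474
6
-0 20 9 -0.0 0.1 0.0 0.4; -1 40 17 -0.1 0.2 0.1 0.4; -1 60 26 -0.1 0.3 0.1 0.4; -2 80 35 -0.1 0.4 0.2 0.4; -2 80 23 -0.1 0.4 0.2 0.4; -2 80 11 -0.1 0.4 0.2 0.4
```

Request:
send_rows --plan "0 20 9 0 0 0 0.4; -1 40 17 0 0 0 0.4; -1 60 26 0 0 0 0.4; -2 80 35 0 0 0 0.4; -2 80 23 0 0 0 0.4; -2 80 12 0 0 0 0.4; -2 80 12 0 0 0 0.4"

```text
clock: 7.48
tcp_pos: [503.3, 235.8, 60.6]
tool_rot: [-0.356, 0.684, 0.565, -0.294]
force: [0.4, -0.2, -0.5]
grip_width: 0.597
```

```bash
python3 - <<'E'
from pl import *
rows([(push(th),RT(35),.4,1) for th in [0,.12,.24,.36,.48,.6,.72,.84,.96,1.08,1.2,1.3,1.4,1.46,1.52,1.57,1.6]])
for nm in("top","scene"):
    p=grab_frame(nm);cv2.imwrite(f"pics/{nm}2.png",cv2.resize(p["frame"][150:300,130:330] if nm=="top" else p["frame"][130:330,250:450],None,fx=3,fy=3)[:,:,::-1])
E
```

```text
t 7.475 tcp [503.3 235.8  60.6] q [-0.32  0.67 -0.72  2.32  1.69  0.94 -1.02] F [ 0.4 -0.2 -0.5] w 0.597
wp [511. 235.  66.] step 9.337673148052781
wp [507. 236.  88.] step 22.546466436271185
wp [506. 236. 111.] step 22.546466436271096
wp [507. 236. 133.] step 22.5464664362712
wp [512. 235. 155.] step 22.546466436271192
wp [518. 234. 177.] step 22.54646643627124
wp [528. 232. 197.] step 22.54646643627112
wp [539. 229. 217.] step 22.546466436271146
wp [553. 227. 234.] step 22.546466436271157
wp [569. 224. 250.] step 22.546466436271192
wp [586. 220. 264.] step 22.54646643627108
wp [602. 217. 274.] step 18.792167645775155
wp [618. 214. 282.] step 18.792167645774967
wp [629. 212. 286.] step 11.27830807613843
wp [639. 210. 290.] step 11.278308076138364
wp [648. 208. 292.] step 9.399020863931803
wp [653. 207. 293.] step 5.639788502379427
17
1 -0 -9 0.0 0.2 0.1 0.4; 1 -21 -19 0.0 0.2 0.1 0.4; 1 -40 -31 0.0 0.2 0.1 0.4; 1 -57 -45 0.0 0.2 0.1 0.4; 1 -73 -61 0.0 0.2 0.1 0.4; 1 -87 -79 0.0 0.2 0.1 0.4; 1 -98 -99 0.0 0.2 0.1 0.4; 1 -107 -119 0.0 0.2 0.1 0.4; 0 -113 -141 0.0 0.2 0.1 0.4; 0 -117 -163 0.0 0.2 0.1 0.4; 0 -118 -186 0.0 0.2 0.1 0.4; 0 -117 -204 0.0 0.2 0.1 0.4; 0 -114 -223 0.0 0.2 0.1 0.4; 0 -112 -234 0.0 0.2 0.1 0.4; 0 -108 -245 0.0 0.2 0.1 0.4; 0 -105 -254 0.0 0.2 0.1 0.4; 0 -103 -259 0.0 0.2 0.1 0.4
```

View pics/top2.png

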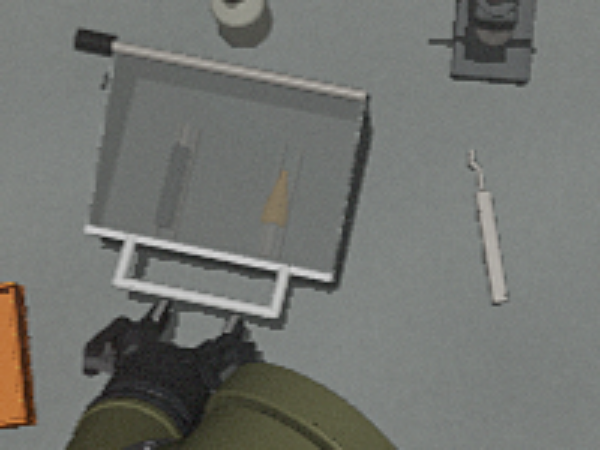

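View pics/scene2.png

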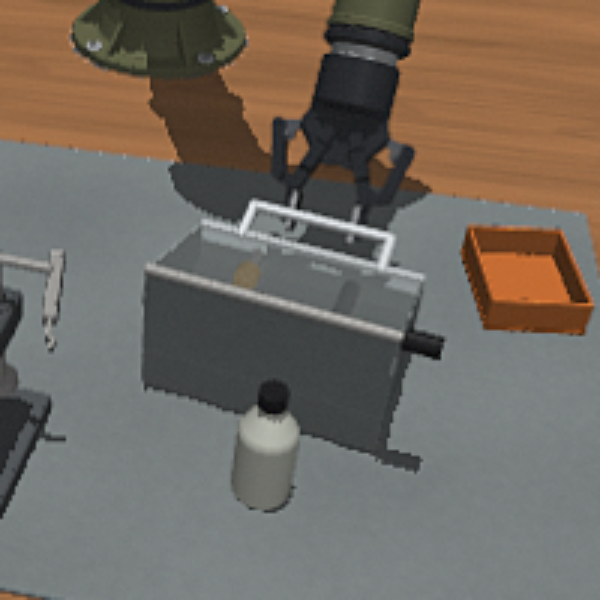

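Request:
send_rows --plan "1 0 -9 0 0 0 0.4; 1 -21 -19 0 0 0 0.4; 1 -40 -31 0 0 0 0.4; 1 -57 -45 0 0 0 0.4; 1 -73 -61 0 0 0 0.4; 1 -87 -79 0 0 0 0.4; 1 -98 -99 0 0 0 0.4; 1 -98 -99 0 0 0 0.4"

```text
clock: 8.57
tcp_pos: [527.3, 232.9, 198.5]
tool_rot: [-0.356, 0.683, 0.566, -0.294]
force: [-0.8, 0.0, -0.0]
grip_width: 0.6
```

```bash
python3 - <<'E'
from pl import *
rows([(push(th),RT(35),.4,1) for th in [.84,.96,1.08,1.2,1.3,1.4,1.46,1.52,1.57,1.6]])
for nm in("scene",):
    p=grab_frame(nm);cv2.imwrite(f"pics/{nm}3.png",cv2.resize(p["frame"][130:330,250:450] ,None,fx=3,fy=3)[:,:,::-1])
    b=bar(.72);a=bar(.6);print((proj([W(b[0],y,b[1]) for y in(65,-65)]+[W(a[0],y,a[1]) for y in(65,-65)],p)-[250,130])*3)
E
```

```text
t 8.575 tcp [527.3 232.9 198.5] q [-0.19  0.4  -0.78  2.14  1.26  0.85 -0.46] F [-0.8  0.  -0. ] w 0.6
wp [539. 229. 217.] step 21.884377436896255
wp [553. 227. 234.] step 22.54646643627115
wp [569. 224. 250.] step 22.546466436271206
wp [586. 220. 264.] step 22.546466436271082
wp [602. 217. 274.] step 18.792167645775145
wp [618. 214. 282.] step 18.79216764577499
wp [629. 212. 286.] step 11.278308076138433
wp [639. 210. 290.] step 11.278308076138343
wp [648. 208. 292.] step 9.399020863931801
wp [653. 207. 293.] step 5.639788502379426
10
-1 -8 -20 0.0 0.2 0.2 0.4; -1 -14 -42 0.0 0.2 0.2 0.4; -1 -18 -64 0.0 0.2 0.2 0.4; -1 -19 -87 0.0 0.2 0.2 0.4; -1 -18 -105 0.0 0.2 0.2 0.4; -2 -15 -124 0.0 0.2 0.2 0.4; -2 -12 -135 0.0 0.2 0.2 0.4; -2 -9 -146 0.0 0.2 0.2 0.4; -2 -6 -155 0.0 0.2 0.2 0.4; -2 -4 -160 0.0 0.2 0.2 0.4
[[405.82057516 122.47576427]
 [256.19588792  90.4657318 ]
 [403.83569931 137.89542067]
 [257.0728501  105.88010387]]
```

View pics/scene3.png

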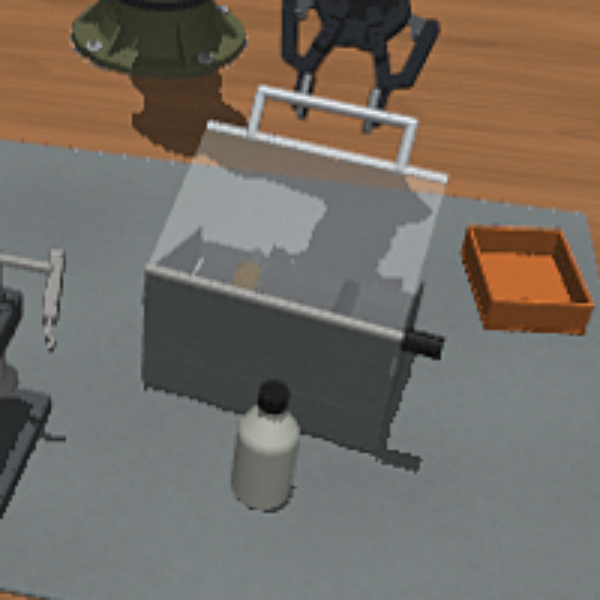

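Request:
send_rows --plan "-1 -8 -20 0 0 0 0.4; -1 -14 -42 0 0 0 0.4; -1 -18 -64 0 0 0 0.4; -1 -19 -87 0 0 0 0.4; -1 -18 -105 0 0 0 0.4; -2 -15 -124 0 0 0 0.4; -2 -12 -135 0 0 0 0.4; -2 -9 -146 0 0 0 0.4; -2 -6 -155 0 0 0 0.4; -2 -4 -160 0 0 0 0.4; -2 -4 -160 0 0 0 0.4"

```text
clock: 10.0
tcp_pos: [653.8, 206.5, 292.8]
tool_rot: [-0.356, 0.683, 0.566, -0.294]
force: [0.9, 0.1, -0.1]
grip_width: 0.601
```

```bash
python3 - <<'E'
from pl import *
b=bar(1.6)
G=np.array([-20,67])
w=lambda p,y=0:W(p[0],y,p[1])
q=b+18*d-16*n
rows([(w(q-45*d-4*n),RT(35),.4,2),(w(np.array([-55,250]),-30),RT(35),.4,4),(w(G-70*d,-45),RT(35),.4,3),(w(G+0*d,-45),RT(35),.4,3),(w(G+16*d,-45),RT(35),.4,2)])
for nm in("scene",):
    p=grab_frame(nm);cv2.imwrite(f"pics/{nm}4.png",cv2.resize(p["frame"][100:300,250:450] ,None,fx=3,fy=3)[:,:,::-1])
E
```

```text
t 10.0 tcp [653.8 206.5 292.8] q [ 0.01  0.41 -0.8   1.79  1.04  0.9   0.07] F [ 0.9  0.1 -0.1] w 0.601
wp [625. 213. 328.] step 22.91195588387898
wp [555. 196. 255.] step 25.606845887915227
wp [547. 182. 129.] step 42.22266545088998
wp [586. 174.  72.] step 23.336098169526505
wp [595. 173.  59.] step 8.000947943837625
14
0 -23 2 0.0 0.1 0.1 0.4; 1 -46 4 0.0 0.2 0.2 0.4; -7 -40 28 0.0 0.2 0.2 0.4; -14 -35 52 0.0 0.2 0.2 0.4; -22 -29 76 0.0 0.2 0.2 0.4; -29 -24 100 0.0 0.2 0.2 0.4; -34 10 125 0.0 0.2 0.2 0.4; -39 43 151 0.0 0.2 0.2 0.4; -44 76 176 0.0 0.2 0.2 0.4; -44 100 176 0.0 0.2 0.2 0.4; -44 123 176 0.0 0.2 0.2 0.4; -44 146 176 0.0 0.2 0.2 0.4; -44 154 176 0.0 0.2 0.2 0.4; -44 162 176 0.0 0.2 0.2 0.4
```

View pics/scene4.png

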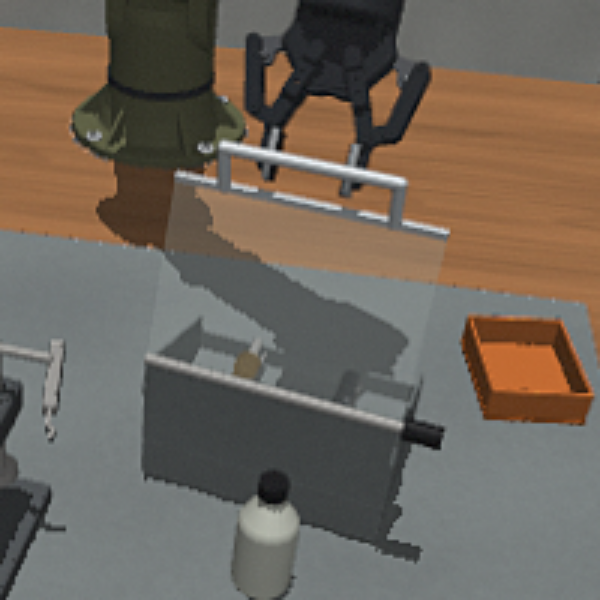

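Request:
send_rows --plan "0 -23 2 0 0 0 0.4; 1 -46 4 0 0 0 0.4; -7 -40 28 0 0 0 0.4; -14 -35 52 0 0 0 0.4; -22 -29 76 0 0 0 0.4; -29 -24 100 0 0 0 0.4; -34 10 125 0 0 0 0.4; -39 43 151 0 0 0 0.4; -44 76 176 0 0 0 0.4; -44 76 176 0 0 0 0.4"

```text
clock: 11.3
tcp_pos: [545.2, 181.7, 127.2]
tool_rot: [-0.356, 0.682, 0.565, -0.297]
force: [-0.5, 0.6, 0.1]
grip_width: 0.6
```

```bash
python3 - <<'E'
from pl import *
G=np.array([-20,67])
w=lambda p,y=0:W(p[0],y,p[1])
rows([(w(G+0*d,-45),RT(35),.4,3),(w(G+16*d,-45),RT(35),.4,2)])
for nm in("scene","top"):
    p=grab_frame(nm);cv2.imwrite(f"pics/{nm}5.png",cv2.resize(p["frame"][100:300,250:450] if nm=="scene" else p["frame"][140:290,140:290] ,None,fx=4,fy=4)[:600,:,::-1])
    if nm=="top": print((proj([w(G,-45),w(G-[7,0],-45),w(G+[39,0],-45),read_state()["tcp_pos"]],p)-[140,140])*4)
E
```

```text
t 11.3 tcp [545.2 181.7 127.2] q [-0.15  0.5  -0.68  2.26  1.56  0.77 -0.69] F [-0.5  0.6  0.1] w 0.6
wp [586. 174.  72.] step 23.097782817636613
wp [595. 173.  59.] step 8.000947943837625
5
0 23 -1 -0.1 0.1 0.0 0.4; 0 46 -2 -0.1 0.3 0.0 0.4; 1 69 -3 -0.2 0.4 0.1 0.4; 1 77 -3 -0.2 0.4 0.1 0.4; 1 85 -3 -0.2 0.4 0.1 0.4
[[322.97996211 323.69470373]
 [320.55574856 334.46778508]
 [336.39495455 264.05643324]
 [295.97829502 371.95776215]]
```

View pics/scene5.png

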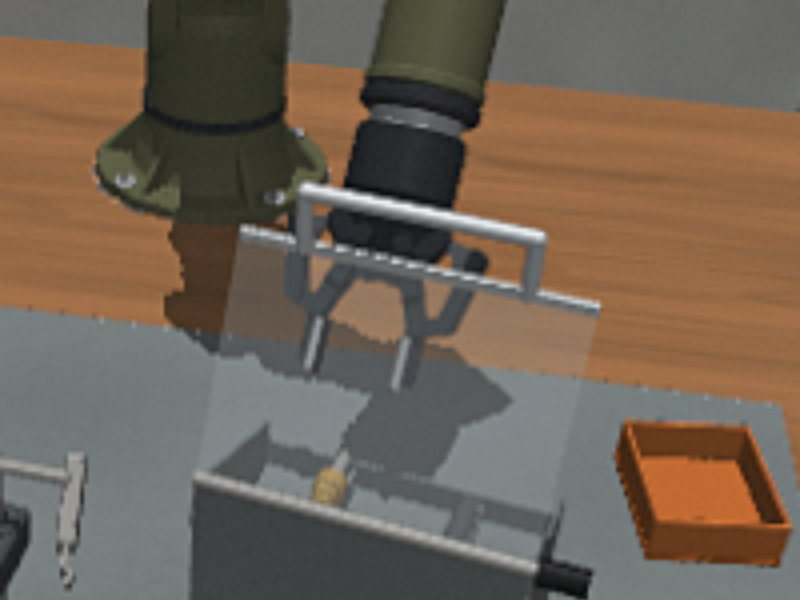

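View pics/top5.png

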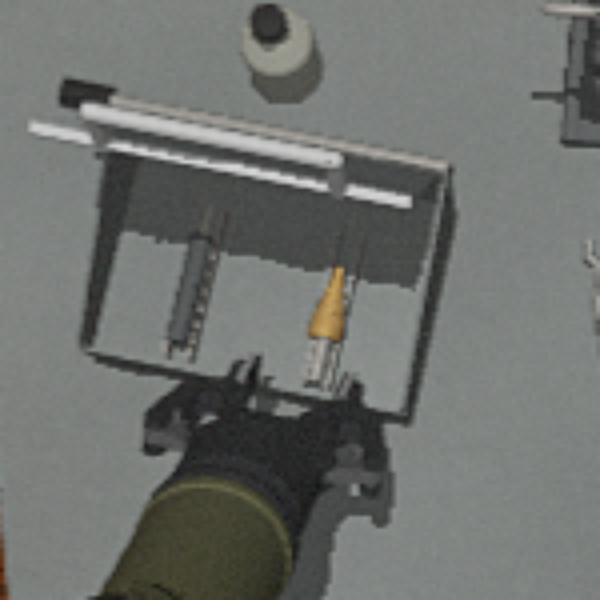

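Request:
send_rows --plan "0 23 -1 0 0 0 0.4; 0 46 -2 0 0 0 0.4; 1 69 -3 0 0 0 0.4; 1 77 -3 0 0.5 0 0.4; 1 84 -3 0 0.5 0 0.4; 1 84 -3 0 0.5 0 1; 1 84 -3 0 0.5 0 1; 1 84 -3 0 0.5 0 1; 1 84 -3 0 0.5 0 1; 1 84 -3 0 0.5 0 1; 1 84 -3 0 0.5 0 1" --grip_force 40

```text
clock: 12.78
tcp_pos: [597.0, 174.2, 64.0]
tool_rot: [-0.357, 0.685, 0.565, -0.291]
force: [-3.2, -3.2, 5.5]
grip_width: 0.237
```

```bash
python3 - <<'E'
from pl import *
s=read_state();print(s["clock"],s["tcp_pos"],s["grip_width"],s["grip_width"]*85,s["force"],s["joint_velocities"].round(3))
for nm in("scene",):
    p=grab_frame(nm);cv2.imwrite(f"pics/{nm}6.png",cv2.resize(p["frame"][130:280,250:450] ,None,fx=4,fy=4)[:600,:,::-1])
E
```

```text
12.775 [596.95287556 174.22645282  64.02124123] 0.23704074133604977 20.148463013564232 [-3.23014269 -3.23865042  5.50199226] [-0.     0.     0.001 -0.002 -0.001  0.001 -0.   ]
```

View pics/scene6.png

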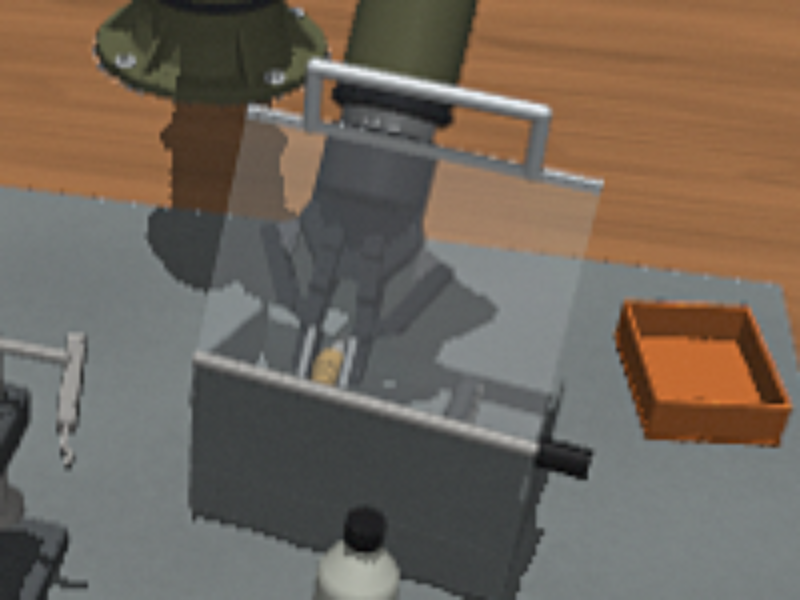

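Request:
send_rows --plan "0 -8 -5 0 0 0 1; 0 -16 -11 0 0 0 1; 0 -33 -23 0 0 0 1; 0 -33 -23 0 0 0 1"

```text
clock: 13.32
tcp_pos: [597.5, 175.0, 106.3]
tool_rot: [-0.357, 0.685, 0.566, -0.29]
force: [-0.1, 0.7, -0.7]
grip_width: 0.236
```

```bash
python3 - <<'E'
from pl import *
s=read_state();print(s["clock"],s["tcp_pos"],s["grip_width"],s["force"])
for nm in("scene",):
    p=grab_frame(nm);cv2.imwrite(f"pics/{nm}7.png",cv2.resize(p["frame"][130:280,250:450] ,None,fx=4,fy=4)[:600,:,::-1])
p1=W(-110,-45,215)
rows([(p1,RT(35),1,4)])
E
```

```text
13.325 [597.51794011 174.97523943 106.34634178] 0.23633567287127893 [-0.09745405  0.73535818 -0.69142598]
t 13.375 tcp [597.2 174.5 105.3] q [-0.11  0.58 -0.64  2.19  1.65  0.75 -0.68] F [-0.3 -0.1  0.1] w 0.236
wp [498. 192. 220.] step 38.12960032786212
4
-0 -38 4 0.1 -0.1 0.1 1; -1 -76 8 0.1 -0.1 0.1 1; -1 -114 12 0.2 -0.2 0.2 1; -2 -152 16 0.2 -0.3 0.2 1
```

View pics/scene7.png

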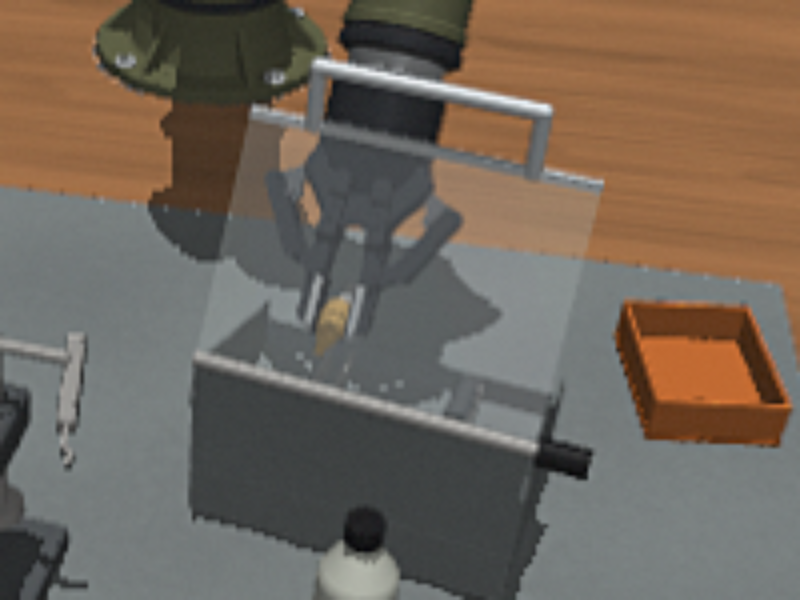

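Request:
send_rows --plan "0 -38 4 0 0 0 1; -1 -76 8 0 0 0 1; -1 -114 12 0 0 0 1; -2 -152 16 0 0 0 1; -2 -152 16 0 0 0 1"

```text
clock: 14.0
tcp_pos: [497.1, 192.4, 222.0]
tool_rot: [-0.356, 0.684, 0.567, -0.289]
force: [0.5, 1.1, -1.3]
grip_width: 0.232
```

```bash
cat >> pl.py <<'E'
C=np.array([604.3,-218.9,-.407])
E
python3 - <<'E'
from pl import *
rows([((500,0,260),RT(35,C[2]),1,5),(W(0,-0,150,C),RT(35,C[2]),1,6)])
for nm in("scene","top"):
    p=grab_frame(nm);x,y=[int(v) for v in proj(read_state()["tcp_pos"],p)[0]]
    x=max(0,x-50);y=max(0,y-50)
    cv2.imwrite(f"pics/{nm}8.png",cv2.resize(p["frame"][y:y+100,x:x+130] ,None,fx=6,fy=6)[:600,:,::-1])
E
```

```text
t 14.0 tcp [497.1 192.4 222. ] q [-0.13  0.27 -0.76  2.22  1.2   0.76 -0.39] F [ 0.5  1.1 -1.3] w 0.232
wp [500   0 260] step 39.22986619272741
wp [ 604. -219.  155.] step 44.03934478269278
11
-38 -2 -11 0.1 2.0 1.5 1; -75 -4 -22 0.1 3.9 3.0 1; -113 -6 -33 0.2 5.9 4.5 1; -150 -7 -44 0.2 7.9 6.0 1; -188 -9 -55 0.3 9.8 7.5 1; -221 19 -65 0.3 9.8 7.5 1; -253 47 -74 0.3 9.8 7.5 1; -286 74 -84 0.3 9.8 7.5 1; -319 102 -93 0.3 9.8 7.5 1; -351 130 -103 0.3 9.8 7.5 1; -384 158 -113 0.3 9.8 7.5 1
```

View pics/scene8.png

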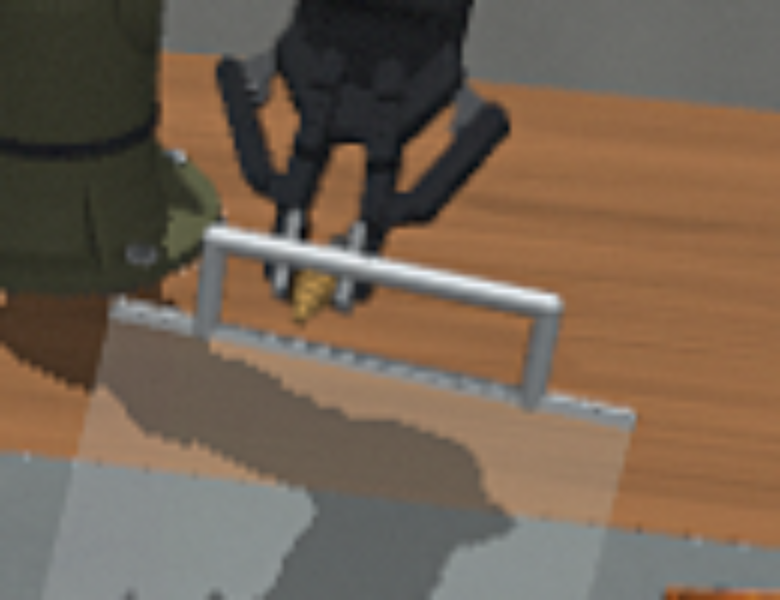

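View pics/top8.png

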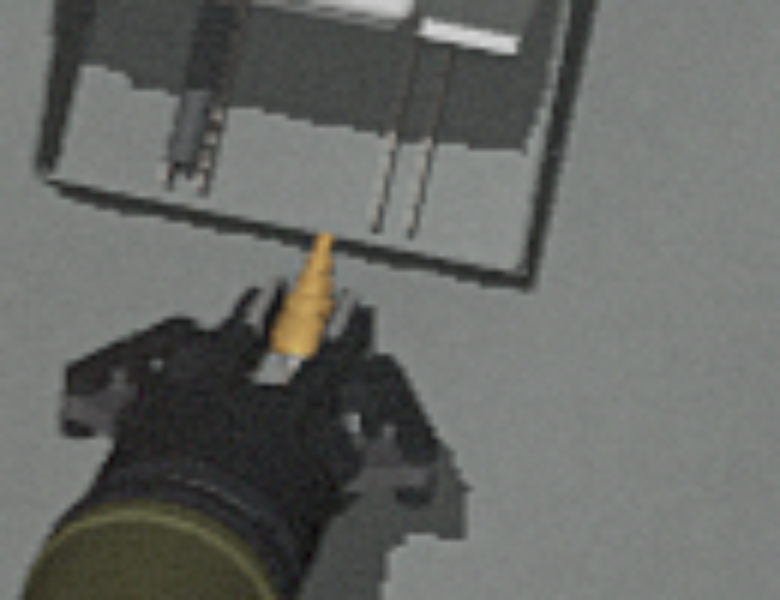

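```bash
python3 - <<'E'
from pl import *
t=grab_frame("top");s=grab_frame("scene");st=read_state()
# crop origins recomputed for the shot's tcp
P=np.array(st["tcp_pos"]);print(P)
def org(p):
    x,y=[int(v) for v in proj(P,p)[0]];return max(0,x-50),max(0,y-50)
ot,os=np.array(org(t)),np.array(org(s))
print(ot,os)
to=np.array([[275,378],[292,354],[324,236]])/6+ot-.5
so=np.array([[299,320]])/6+os-.5
sb=np.array([2.,-1])
print("scene TCP bias est 2px")
def ax(v):
    yaw,pt=v[3],v[4];return np.array([np.cos(pt)*np.cos(yaw),np.cos(pt)*np.sin(yaw),np.sin(pt)])
def f(v,b):
    a=ax(v);c=v[:3]
    return np.r_[(proj([c-37*a,c-9*a,c+37*a],t)-to).ravel(),(proj([c+37*a],s)+b-so).ravel()]
R=quat(st["tool_rot"]).as_matrix()
g=P-R[:,1]*16
for b in(sb,sb*0):
    r=least_squares(f,np.r_[g,-.2,0],args=(b,));print(r.x[:3],np.degrees(r.x[3:]),r.fun.round(1),"in tool",R.T@(r.x[:3]-P))
print("tool x yaw",np.degrees(np.arctan2(R[1,1],R[0,1])), "tool y",R[:,1])
E
```

```text
[498.09728129 190.47789859 219.11935537]
[155 198] [294 108]
scene TCP bias est 2px
[492.81668919 188.37159796 243.03304381] [ -9.49254565 -37.03521631] [-0.2  2.1  0.3 -3.4 -0.   1.3  0.1  0. ] in tool [ -2.96490364 -22.31802466  -9.86411536]
[492.39278484 188.76675773 246.23340679] [ -7.05468883 -37.81097695] [ 0.   2.1 -0.  -3.4 -0.9  1.4 -1.1  0. ] in tool [ -2.64277651 -25.21746052 -11.30205664]
tool x yaw -10.725379586434933 tool y [ 0.56535932 -0.10708514 -0.81786406]
```

Request:
send_rows --plan "-38 -2 -11 0 2 1.5 1; -75 -4 -22 0 4 3 1; -113 -6 -33 0 6 4.5 1; -150 -7 -44 0 8 6 1; -188 -9 -55 0 10 7.5 1; -221 19 -65 0 10 7.5 1; -253 47 -74 0 10 7.5 1; -286 74 -84 0 10 7.5 1; -319 102 -93 0 10 7.5 1; -351 130 -103 0 10 7.5 1; -384 158 -113 0 10 7.5 1; -384 158 -113 0 10 7.5 1"

```text
clock: 15.7
tcp_pos: [602.9, -225.8, 149.3]
tool_rot: [-0.387, 0.744, 0.482, -0.253]
force: [0.2, -0.3, -0.7]
grip_width: 0.236
```

```bash
python3 - <<'E'
from pl import *
st=read_state();print(st["clock"],st["tcp_pos"],st["q"].round(2))
for nm in("scene","top"):
    p=grab_frame(nm);x,y=[int(v) for v in proj(st["tcp_pos"],p)[0]]
    x-=40;y-=35;print(nm,x,y)
    cv2.imwrite(f"pics/{nm}9.png",cv2.resize(p["frame"][y:y+75,x:x+90] ,None,fx=8,fy=8,interpolation=cv2.INTER_CUBIC)[:600,:,::-1])
    cv2.imwrite(f"pics/{nm}9full.png",p["frame"][:,:,::-1])
E
```

```text
15.7 [ 602.89985669 -225.77258617  149.32882065] [ 0.54  0.44 -0.37  2.16  1.77  0.26 -0.29]
scene 145 147
top 345 174
```

View pics/scene9.png

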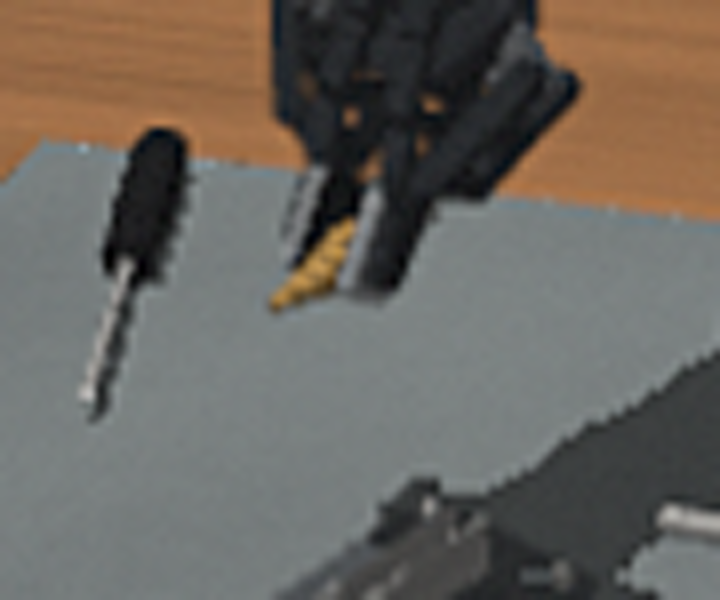

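View pics/top9.png

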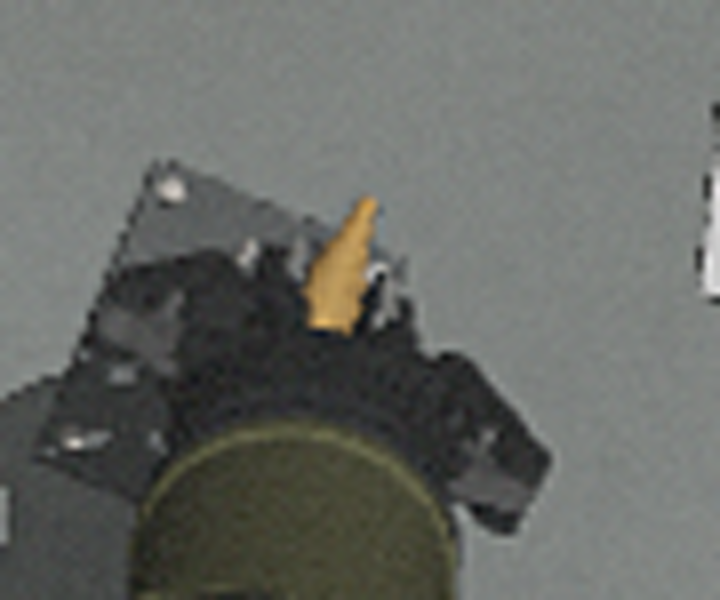

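View pics/scene9full.png

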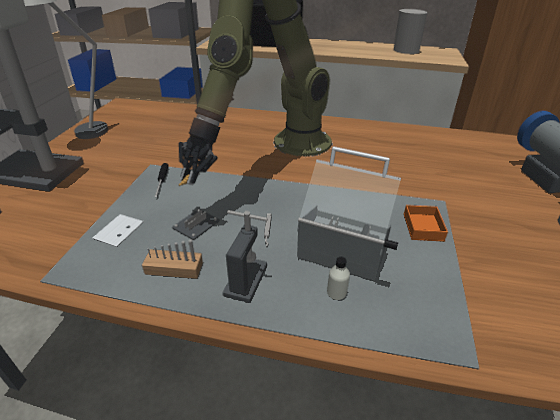

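```bash
cat > bf.py <<'E'
from pl import *
def gold(p,c,r=35):
    fr=p["frame"].astype(int);m=(fr[:,:,0]-fr[:,:,2]>45)&(fr[:,:,0]>110)
    k=np.zeros_like(m);x,y=int(c[0]),int(c[1]);k[y-r:y+r,x-r:x+r]=1
    m=(m&k).astype(np.uint8);n,l,s,_=cv2.connectedComponentsWithStats(m)
    i=1+np.argmax(s[1:,4]);return l==i
ST=[(-9,11),(5,11),(5,9),(13,9),(13,7),(21,7),(21,5),(29,5),(29,3),(37,3)]
def model(c,a):
    u=np.cross(a,[0,0,1.]);u/=np.linalg.norm(u);w=np.cross(u,a);al=np.linspace(0,2*np.pi,24,endpoint=False)
    return [np.array([c+a*x+r*(np.cos(t)*u+np.sin(t)*w) for x,r in ST[i:i+2] for t in al]) for i in range(0,10,2)]
K=6
def rend(p,c,a,o,b=(0,0)):
    m=np.zeros((70*K,70*K),np.uint8)
    for pts in model(c,a):
        q=((proj(pts,p)+b-o+.5)*K).astype(np.int32);cv2.fillConvexPoly(m,cv2.convexHull(q),1)
    return m
E
python3 - <<'E'
from bf import *
import itertools
t=grab_frame("top");s=grab_frame("scene");st=read_state();P=st["tcp_pos"];R=quat(st["tool_rot"]).as_matrix()
print(P)
ct,cs=proj(P,t)[0],proj(P,s)[0]
gt,gs=gold(t,ct),gold(s,cs);print(gt.sum(),gs.sum())
ot=ct.astype(int)-35;os=cs.astype(int)-35
gt=cv2.resize(gt[ot[1]:ot[1]+70,ot[0]:ot[0]+70].astype(np.uint8),None,fx=K,fy=K,interpolation=0)
gs=cv2.resize(gs[os[1]:os[1]+70,os[0]:os[0]+70].astype(np.uint8),None,fx=K,fy=K,interpolation=0)
ex=np.array([R[0,1],R[1,1],0]);ex/=np.linalg.norm(ex)
def cost(v,full=False):
    fw,up,lat,pt,yw=v[:5]
    a0=Rn.from_rotvec([0,0,np.radians(yw)]).apply(ex)
    a=np.cos(np.radians(pt))*a0+np.sin(np.radians(pt))*np.array([0,0,1.])
    c=P+fw*ex+np.array([0,0,up])+lat*R[:,0]
    mt=rend(t,c,a,ot);ms=rend(s,c,a,os,(v[5],v[6]))
    it=(mt&gt).sum()/((mt|gt).sum()+1)
    # scene: gold visible should be inside model; tip region matters
    out=(gs&(1-ms)).sum()/gs.sum()
    ys,xs=np.nonzero(gs);yt,xt=np.nonzero(ms)
    tipd=np.hypot(xs[ys.argmax()]-xt[yt.argmax()],ys.max()-yt.max())/K
    e=(1-it)+out+.1*tipd
    return (e,it,out,tipd) if full else e
from scipy.optimize import differential_evolution
r=differential_evolution(cost,[(-25,10),(0,35),(-4,4),(-50,50),(-6,6),(0,3),(-2,2)],seed=0,maxiter=60,popsize=12)
print(r.x.round(1),cost(r.x,True))
for pt in(-45,-35,-25,-15,0):
    q=differential_evolution(lambda w:cost([w[0],w[1],w[2],pt,*w[3:]]),[(-25,10),(0,35),(-4,4),(-6,6),(0,3),(-2,2)],seed=0,maxiter=25,popsize=10);print(pt,q.x.round(1),q.fun)
E
```

```text
[ 603.56467395 -220.20604374  152.40586862]
82 577
[-10.9  35.   -1.9  10.7  -3.3   0.1  -2. ] (np.float64(1.8377757260291072), np.float64(0.5418738049713193), np.float64(0.9834873868669363), np.float64(3.9616214413349042))
-45 [-4.9 34.8 -2.5 -2.7  0.  -2. ] 2.7485763811528745
-35 [-6.8 34.6 -2.9 -4.1  0.1 -2. ] 2.645946244444345
-25 [-7.6 34.5 -3.2 -4.6  0.2 -2. ] 2.5237347048980046
-15 [-9.2 35.  -2.  -4.4  0.3 -2. ] 2.3612437592855446
0 [-11.6  35.   -0.5  -5.4   0.1  -2. ] 2.0647599481565835
```

```bash
cat > fit.py <<'E'
from bf import *
from scipy.optimize import differential_evolution
def run(win,thr=25,name=None):
    t=grab_frame("top");s=grab_frame("scene");st=read_state();P=st["tcp_pos"];R=quat(st["tool_rot"]).as_matrix()
    print(st["clock"],P)
    ct,cs=proj(P,t)[0],proj(P,s)[0]
    ot=ct.astype(int)-35;os=cs.astype(int)-35
    def g(p,o,w):
        fr=p["frame"].astype(int);m=(fr[:,:,0]-fr[:,:,2]>thr);k=np.zeros_like(m);k[w[1]:w[3],w[0]:w[2]]=1
        m=(m&k).astype(np.uint8);n,l,ss,_=cv2.connectedComponentsWithStats(m);m=(l==1+np.argmax(ss[1:,4])).astype(np.uint8);print(m.sum())
        return cv2.resize(m[o[1]:o[1]+70,o[0]:o[0]+70],None,fx=K,fy=K,interpolation=0)
    gt=g(t,ot,(int(ct[0])-25,int(ct[1])-30,int(ct[0])+25,int(ct[1])+30));gs=g(s,os,win)
    ex=np.array([R[0,1],R[1,1],0]);ex/=np.linalg.norm(ex)
    def cost(v,full=False):
        fw,up,lat,pt,yw=v[:5]
        a0=Rn.from_rotvec([0,0,np.radians(yw)]).apply(ex)
        a=np.cos(np.radians(pt))*a0+np.sin(np.radians(pt))*np.array([0,0,1.])
        c=P+fw*ex+np.array([0,0,up])+lat*R[:,0]
        mt=rend(t,c,a,ot);ms=rend(s,c,a,os,(v[5],v[6]))
        it=(mt&gt).sum()/((mt|gt).sum()+1)
        out=(gs&(1-ms)).sum()/gs.sum()
        ys,xs=np.nonzero(gs);yt,xt=np.nonzero(ms)
        if not len(yt): return 9
        tipd=np.hypot(xs[ys.argmax()]-xt[yt.argmax()],ys.max()-yt.max())/K
        e=(1-it)+out+.1*tipd
        if full:
            o=[np.dstack([gt*255,mt*255,gt*0]),np.dstack([gs*255,ms*255,gs*0])]
            cv2.imwrite(name,cv2.resize(np.hstack(o),(800,400)))
            return e,it,out,tipd
        return e
    r=differential_evolution(cost,[(-25,10),(0,35),(-3,3),(-60,50),(-4,4),(0,3),(-2,2)],seed=0,maxiter=60,popsize=12)
    print(r.x.round(1),cost(r.x,True))
    for pt in(-45,-35,-25,-15,-7,0,10):
        q=differential_evolution(lambda w:cost([w[0],w[1],w[2],pt,*w[3:]]),[(-25,10),(0,35),(-3,3),(-4,4),(0,3),(-2,2)],seed=0,maxiter=25,popsize=10);print(pt,q.x.round(1),round(q.fun,3))
E
python3 -c "
from fit import *
run((176,172,192,188),25,'pics/f1.png')"
```

```text
16.0 [ 603.8424434  -220.15845176  153.20306442]
96
56
[-4.7  7.1 -2.5  1.1  1.5  1.9 -0.6] (np.float64(0.33048211631761243), np.float64(0.6893591535236574), np.float64(0.01984126984126984), np.float64(0.0))
-45 [-2.7 18.3 -1.5 -3.7  0.5 -1.5] 0.71
-35 [-2.  14.2 -1.9 -3.8  1.  -1.7] 0.581
-25 [-2.9 16.  -0.9 -2.9  1.7 -1.1] 0.484
-15 [-4.8 20.6 -0.  -3.4  1.9  1.5] 0.421
-7 [-4.3  8.4 -1.4 -3.   2.3 -1.4] 0.365
0 [-4.2  6.5 -2.6  0.3  2.1 -1. ] 0.329
10 [-4.7  3.4 -3.   4.   1.7 -0.1] 0.427
```

View pics/f1.png

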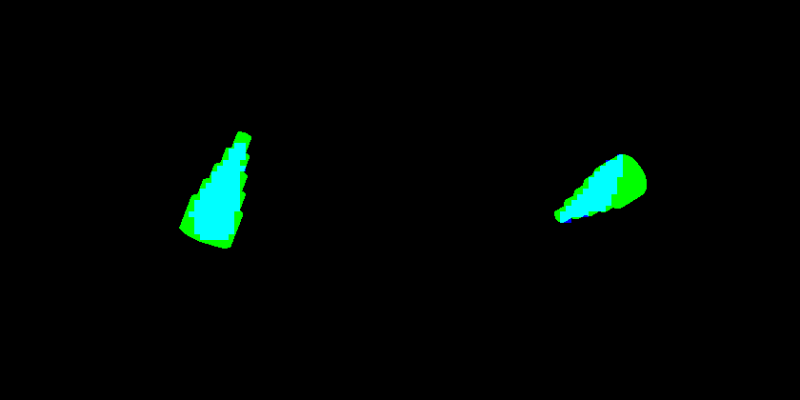

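```bash
python3 - <<'E'
from pl import *
rows([(W(7,0,47,C),RT(35,C[2]),1,5)],1)
s=read_state();R=quat(s["tool_rot"]).as_matrix();print(np.degrees(np.arccos(-R[2,1])),R[2,0])
E
```

```text
t 16.0 tcp [ 603.8 -220.2  153.2] q [ 0.53  0.43 -0.37  2.17  1.77  0.26 -0.29] F [ 0.4  0.7 -1. ] w 0.236
wp [ 611. -222.   52.] step 20.289663874852994
5
0.3 17.4 10.5 0.0 -0.0 -0.0 1; 0.6 34.7 21.0 0.0 -0.1 -0.1 1; 0.9 52.1 31.5 0.1 -0.1 -0.1 1; 1.2 69.4 42.0 0.1 -0.1 -0.2 1; 1.5 86.8 52.5 0.1 -0.1 -0.2 1
35.109013634580776 -0.0013817407659699743
```

Request:
send_rows --plan "0.5 17.5 10.5 0 0 0 1; 0.5 34.5 21 0 0 0 1; 1 52 31.5 0 0 0 1; 1 69.5 42 0 0 0 1; 1.5 87 52.5 0 0 0 1; 1.5 87 52.5 0 0 0 1; 1.5 87 52.5 0 0 0 1"

```text
clock: 16.88
tcp_pos: [611.2, -221.3, 52.7]
tool_rot: [-0.385, 0.742, 0.486, -0.253]
force: [-0.7, -0.4, -0.8]
grip_width: 0.236
```

```bash
python3 - <<'E'
from pl import *
st=read_state();print(st["clock"],st["tcp_pos"],st["q"].round(2),st["force"])
for nm in("scene","top"):
    p=grab_frame(nm);x,y=[int(v) for v in proj(st["tcp_pos"],p)[0]]
    x-=40;y-=35;print(nm,x,y)
    cv2.imwrite(f"pics/{nm}10.png",cv2.resize(p["frame"][y:y+75,x:x+90] ,None,fx=8,fy=8,interpolation=cv2.INTER_CUBIC)[:600,:,::-1])
    print(((proj([W(a,b,30,C) for a in(35,-35) for b in(7.5,-7.5)]+[W(37,0,60,C),W(-9,0,60,C)],p)-[x,y]+.5)*8).round().tolist())
E
```

```text
16.875 [ 611.22617538 -221.30942469   52.71183119] [ 0.66  0.68 -0.59  2.23  2.21  0.54 -0.69] [-0.71562083 -0.35429049 -0.78018271]
scene 150 177
[[291.0, 371.0], [262.0, 355.0], [430.0, 275.0], [402.0, 261.0], [260.0, 299.0], [355.0, 236.0]]
top 336 178
[[329.0, 214.0], [372.0, 232.0], [249.0, 409.0], [292.0, 427.0], [371.0, 199.0], [317.0, 329.0]]
```

View pics/scene10.png

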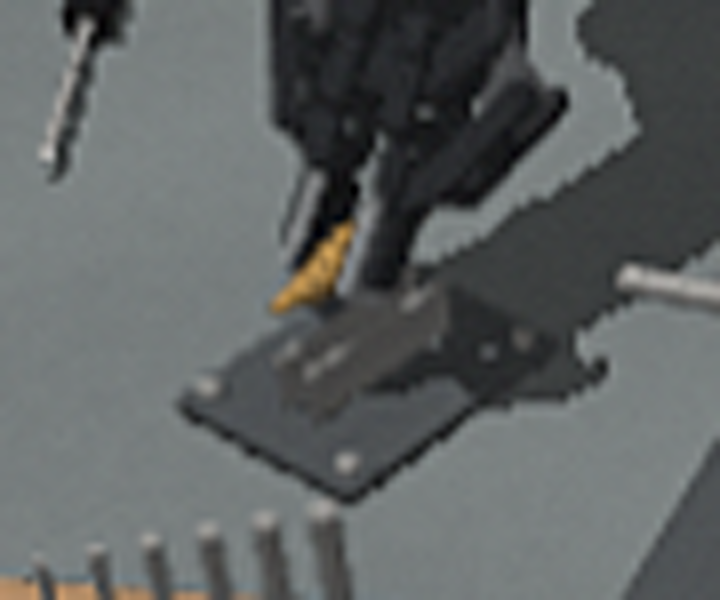

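View pics/top10.png

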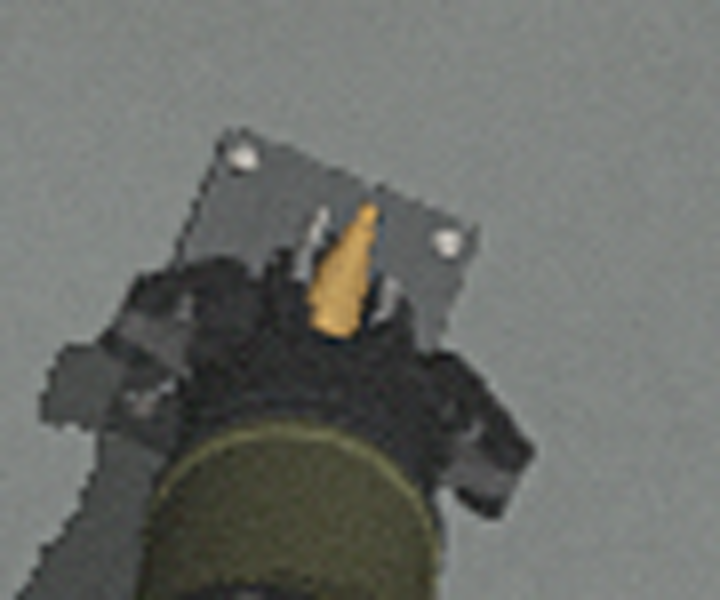

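Request:
send_rows --plan "0 4.5 1 0 0 0 1; 0 8.5 3.5 0 0 0 1; 0 12.5 6.5 0 0 0 1; 0 12.5 6.5 0 0 0 1; 0 12.5 6.5 0 0 0 1"

```text
clock: 17.6
tcp_pos: [613.4, -222.5, 39.3]
tool_rot: [-0.384, 0.743, 0.486, -0.253]
force: [-0.8, 0.5, 2.8]
grip_width: 0.235
```

```bash
python3 - <<'E'
from pl import *
st=read_state();print(st["clock"],st["tcp_pos"],st["q"].round(2),st["force"],st["moment"])
for nm in("scene","top"):
    p=grab_frame(nm);x,y=[int(v) for v in proj(st["tcp_pos"],p)[0]]
    x-=40;y-=35;print(nm,x,y)
    cv2.imwrite(f"pics/{nm}11.png",cv2.resize(p["frame"][y:y+75,x:x+90] ,None,fx=8,fy=8,interpolation=cv2.INTER_CUBIC)[:600,:,::-1])
    print(((proj([W(a,b,30,C) for a in(35,-35) for b in(7.5,-7.5)]+[W(37,0,42,C),W(-9,0,42,C),W(-9,-11,42,C)],p)-[x,y]+.5)*8).round().tolist())
E
```

```text
17.6 [ 613.37206777 -222.45099261   39.34018175] [ 0.66  0.72 -0.6   2.24  2.25  0.58 -0.71] [-0.77008774  0.46839301  2.79360536] [ 0.20455113  0.32987208 -0.04846831]
scene 150 181
[[291.0, 339.0], [262.0, 323.0], [430.0, 243.0], [402.0, 229.0], [268.0, 307.0], [361.0, 244.0], [340.0, 233.0]]
top 335 178
[[337.0, 214.0], [380.0, 232.0], [257.0, 409.0], [300.0, 427.0], [368.0, 210.0], [315.0, 339.0], [347.0, 352.0]]
```

View pics/scene11.png

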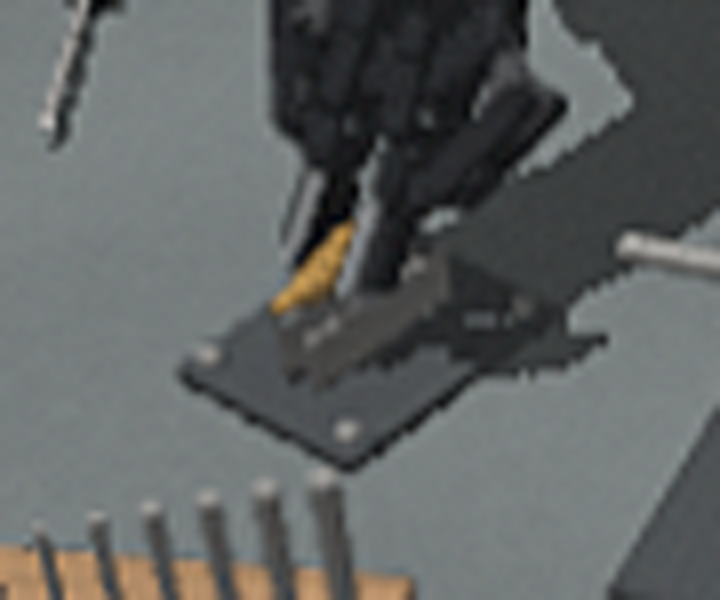

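View pics/top11.png

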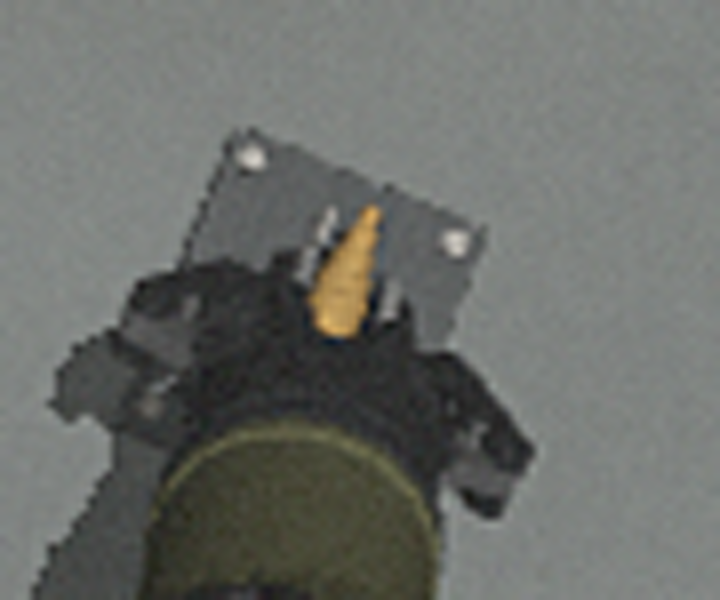

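Request:
send_rows --plan "0 -2.5 -1.5 0 0 0 1; 2 -2.5 -1.5 0 0 0 1; 2 0 0 0 0 0 1; 2 1 0.5 0 0 0 1; 2 1.5 1 0 0 0 1; 2 2 1.5 0 0 0 1; 2 2 1.5 0 0 0 1"

```text
clock: 18.58
tcp_pos: [614.3, -220.6, 37.2]
tool_rot: [-0.384, 0.743, 0.487, -0.253]
force: [-1.5, 0.6, 3.4]
grip_width: 0.24
```

```bash
python3 - <<'E'
from pl import *
st=read_state();print(st["clock"],st["tcp_pos"],st["force"],st["moment"],st["grip_width"])
p=grab_frame("top");x,y=335,178
cv2.imwrite(f"pics/top12.png",cv2.resize(p["frame"][y:y+75,x:x+90] ,None,fx=8,fy=8,interpolation=cv2.INTER_CUBIC)[:600,:,::-1])
E
```

```text
18.575 [ 614.34059941 -220.58103994   37.21550058] [-1.4618347   0.56461527  3.35692373] [ 0.19378888  0.4304587  -0.0307003 ] 0.24009795177639556
```

View pics/top12.png

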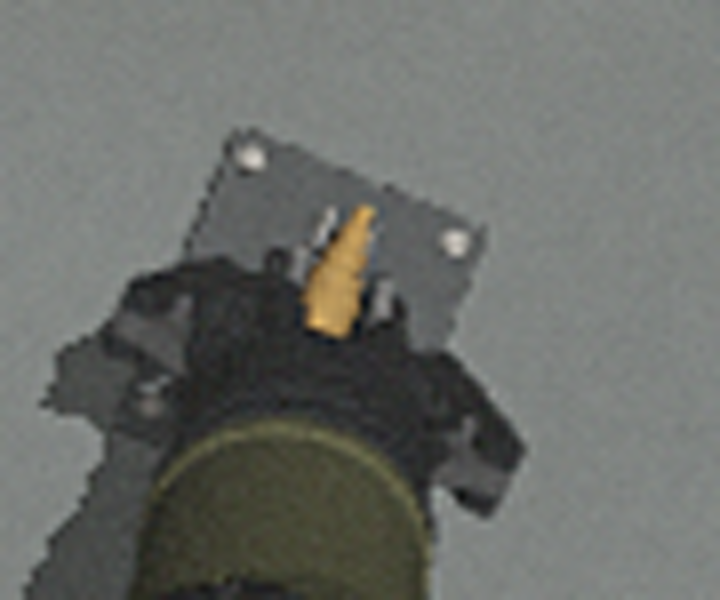

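Request:
send_rows --plan "0 0.5 0.5 0 0 0 1; 0 1 0.5 0 0 0 1; 0 1 0.5 0 0 0 1; 0 1 0.5 0 0 0 0.74; 0 1 0.5 0 0 0 0.72; 0 1 0.5 0 0 0 0.7; 0 1 0.5 0 0 0 0.66; 0 1 0.5 0 0 0 0.6; 0 1 0.5 0 0 0 0.5; 0 1 0.5 0 0 0 0.5"

```text
clock: 19.88
tcp_pos: [614.5, -220.7, 36.1]
tool_rot: [-0.384, 0.743, 0.487, -0.253]
force: [0.2, -0.5, -0.1]
grip_width: 0.498
```

```bash
python3 - <<'E'
from pl import *
st=read_state();print(st["clock"],st["tcp_pos"],st["force"],st["moment"],st["grip_width"])
p=grab_frame("top");x,y=335,178
cv2.imwrite(f"pics/top13.png",cv2.resize(p["frame"][y:y+75,x:x+90] ,None,fx=8,fy=8,interpolation=cv2.INTER_CUBIC)[:600,:,::-1])
p=grab_frame("scene");x,y=150,177
cv2.imwrite(f"pics/scene13.png",cv2.resize(p["frame"][y:y+75,x:x+90] ,None,fx=8,fy=8,interpolation=cv2.INTER_CUBIC)[:600,:,::-1])
E
```

```text
19.875 [ 614.46974295 -220.70550088   36.10263841] [ 0.15400556 -0.51302472 -0.08776605] [ 0.27966422  0.57671152 -0.00482834] 0.49831008250086595
```

View pics/top13.png

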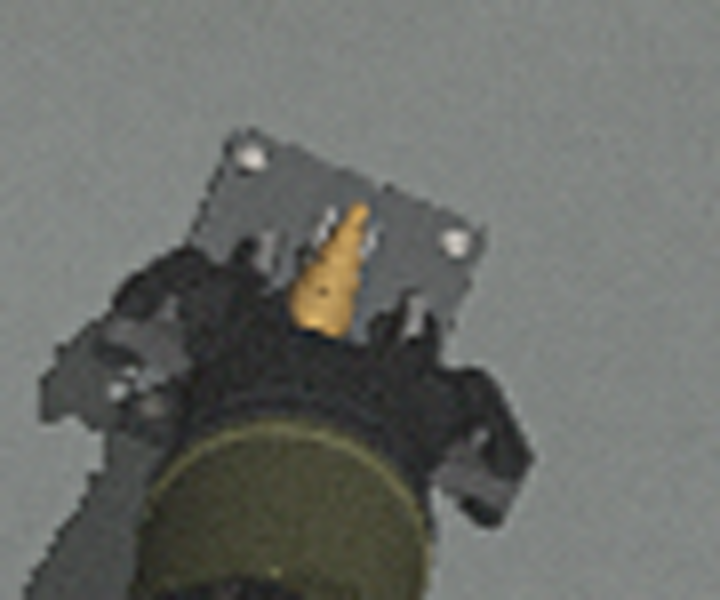

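View pics/scene13.png

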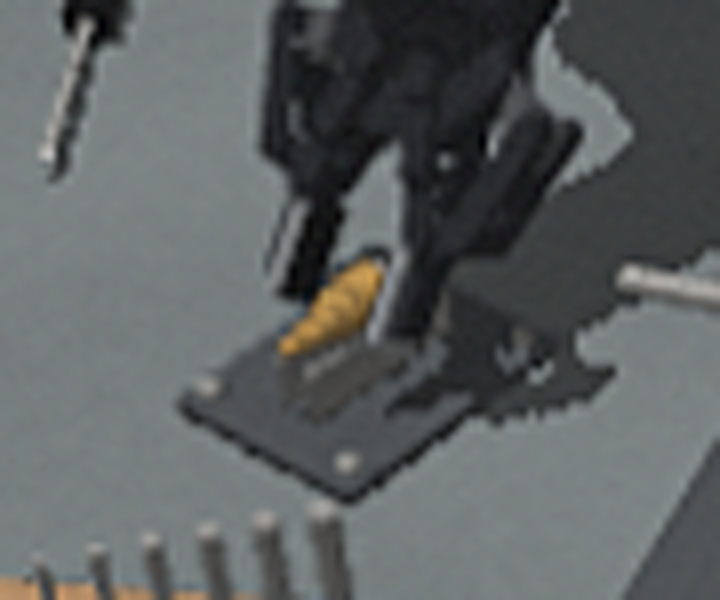

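Request:
send_rows --plan "0 -10 0 0 0 0 0.5; 0 -25 0 0 0 0 0.5; 0 -50 0 0 0 0 0.5; 0 -80 0 0 0 0 0.5; 0 -110 0 0 0 0 0.5; 0 -150 0 0 0 0 0.5; 0 -190 0 0 0 0 0.5; 0 -190 0 0 0 0 0.5"

```text
clock: 20.98
tcp_pos: [513.3, -175.9, 194.9]
tool_rot: [-0.382, 0.744, 0.487, -0.251]
force: [0.6, -0.3, 0.1]
grip_width: 0.503
```

```bash
python3 - <<'E'
from pl import *
st=read_state();print(st["clock"],st["tcp_pos"],st["q"].round(2))
p=grab_frame("top");x,y=325,178
cv2.imwrite(f"pics/top14.png",cv2.resize(p["frame"][y:y+75,x:x+90] ,None,fx=8,fy=8,interpolation=cv2.INTER_CUBIC)[:600,:,::-1])
print(((proj([W(a,b,30,C) for a in(35,-35) for b in(7.5,-7.5)]+[W(37,0,39,C),W(-9,0,39,C),W(-37,0,39,C),W(0,0,39,C)],p)-[x,y]+.5)*8).round().tolist())
p=grab_frame("scene")
cv2.imwrite(f"pics/scene14.png",p["frame"][:,:,::-1])
cv2.imwrite(f"pics/scene14z.png",cv2.resize(p["frame"][170:270,140:273] ,None,fx=6,fy=6,interpolation=cv2.INTER_CUBIC)[:600,:,::-1])
E
```

```text
20.975 [ 513.34381068 -175.92924735  194.87927743] [ 0.53  0.23 -0.4   2.34  1.71  0.23 -0.31]
[[417.0, 214.0], [460.0, 232.0], [337.0, 409.0], [380.0, 427.0], [446.0, 212.0], [393.0, 340.0], [361.0, 419.0], [404.0, 315.0]]
```

View pics/top14.png

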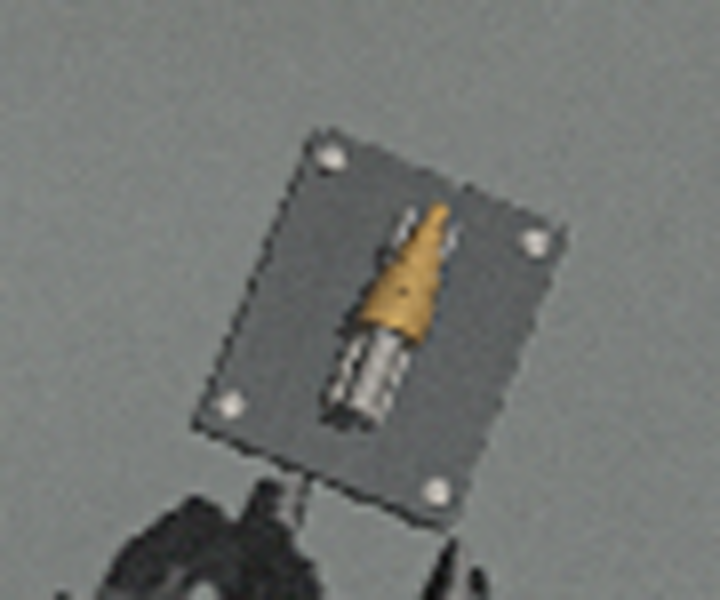

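View pics/scene14z.png

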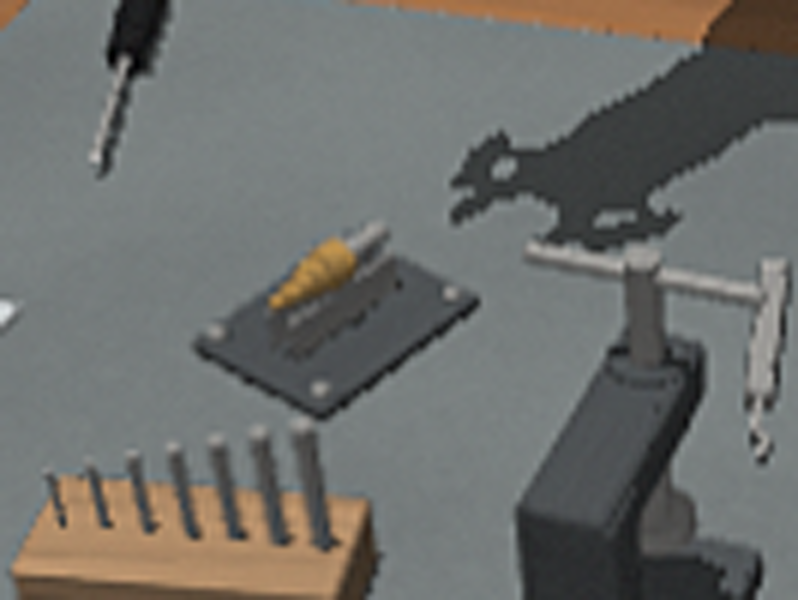

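View pics/scene14.png

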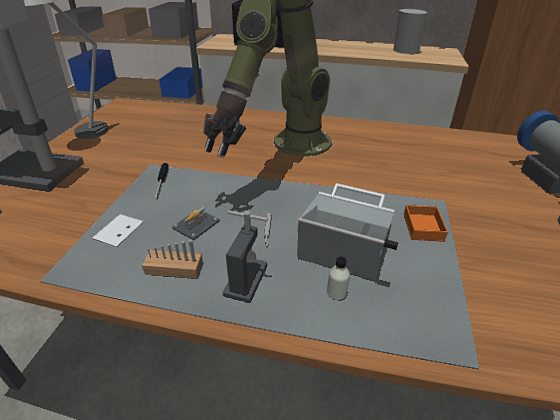

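Request:
send_rows --plan "0 0 0 0 0 0 0.5; 0 0 0 0 0 0 0.5; 0 0 0 0 0 0 0.5; 0 0 0 0 0 0 0.5; 0 0 0 0 0 0 0.5; 0 0 0 0 0 0 0.5; 0 0 0 0 0 0 0.5; 0 0 0 0 0 0 0.5; 0 0 0 0 0 0 0.5; 0 0 0 0 0 0 0.5; 0 0 0 0 0 0 0.5; 0 0 0 0 0 0 0.5; 0 0 0 0 0 0 0.5; 0 0 0 0 0 0 0.5; 0 0 0 0 0 0 0.5; 0 0 0 0 0 0 0.5; 0 0 0 0 0 0 0.5; 0 0 0 0 0 0 0.5; 0 0 0 0 0 0 0.5; 0 0 0 0 0 0 0.5"

```text
clock: 23.58
tcp_pos: [514.0, -176.4, 192.3]
tool_rot: [-0.383, 0.743, 0.487, -0.252]
force: [-0.2, -0.3, 0.3]
grip_width: 0.5
```

Request:
send_rows --plan "0 0 0 0 0 0 0.5; 0 0 0 0 0 0 0.5; 0 0 0 0 0 0 0.5; 0 0 0 0 0 0 0.5; 0 0 0 0 0 0 0.5; 0 0 0 0 0 0 0.5; 0 0 0 0 0 0 0.5; 0 0 0 0 0 0 0.5; 0 0 0 0 0 0 0.5; 0 0 0 0 0 0 0.5; 0 0 0 0 0 0 0.5; 0 0 0 0 0 0 0.5; 0 0 0 0 0 0 0.5; 0 0 0 0 0 0 0.5; 0 0 0 0 0 0 0.5; 0 0 0 0 0 0 0.5; 0 0 0 0 0 0 0.5; 0 0 0 0 0 0 0.5; 0 0 0 0 0 0 0.5; 0 0 0 0 0 0 0.5"

```text
clock: 26.08
tcp_pos: [514.0, -176.4, 192.3]
tool_rot: [-0.383, 0.743, 0.487, -0.252]
force: [0.1, 0.7, -0.1]
grip_width: 0.497
```

Request:
send_rows --plan "0 0 0 0 0 0 0.5; 0 0 0 0 0 0 0.5; 0 0 0 0 0 0 0.5; 0 0 0 0 0 0 0.5; 0 0 0 0 0 0 0.5; 0 0 0 0 0 0 0.5; 0 0 0 0 0 0 0.5; 0 0 0 0 0 0 0.5; 0 0 0 0 0 0 0.5; 0 0 0 0 0 0 0.5; 0 0 0 0 0 0 0.5; 0 0 0 0 0 0 0.5; 0 0 0 0 0 0 0.5; 0 0 0 0 0 0 0.5; 0 0 0 0 0 0 0.5; 0 0 0 0 0 0 0.5; 0 0 0 0 0 0 0.5; 0 0 0 0 0 0 0.5; 0 0 0 0 0 0 0.5; 0 0 0 0 0 0 0.5"

```text
clock: 28.58
tcp_pos: [514.0, -176.4, 192.3]
tool_rot: [-0.383, 0.743, 0.487, -0.252]
force: [0.8, -0.3, -0.4]
grip_width: 0.497
```

```bash
python3 - <<'E'
from pl import *
st=read_state();print(st["clock"],st["tcp_pos"])
a0=cv2.imread("pics/top0.png");s0=cv2.imread("pics/scene0.png")
p=grab_frame("top");a=p["frame"][:,:,::-1];q=grab_frame("scene");s=q["frame"][:,:,::-1]
cv2.imwrite("pics/top15.png",cv2.resize(a[100:300,80:347],None,fx=3,fy=3));cv2.imwrite("pics/scene15.png",a if 0 else s)
for n,u,v in(("top",a0,a),("scene",s0,s)):
    d_=np.abs(u.astype(int)-v).max(2);
    cv2.imwrite(f"pics/diff_{n}.png",np.clip(d_*4,0,255).astype(np.uint8))
E
```

```text
28.575 [ 513.98862298 -176.43140356  192.27828521]
```

View pics/top15.png

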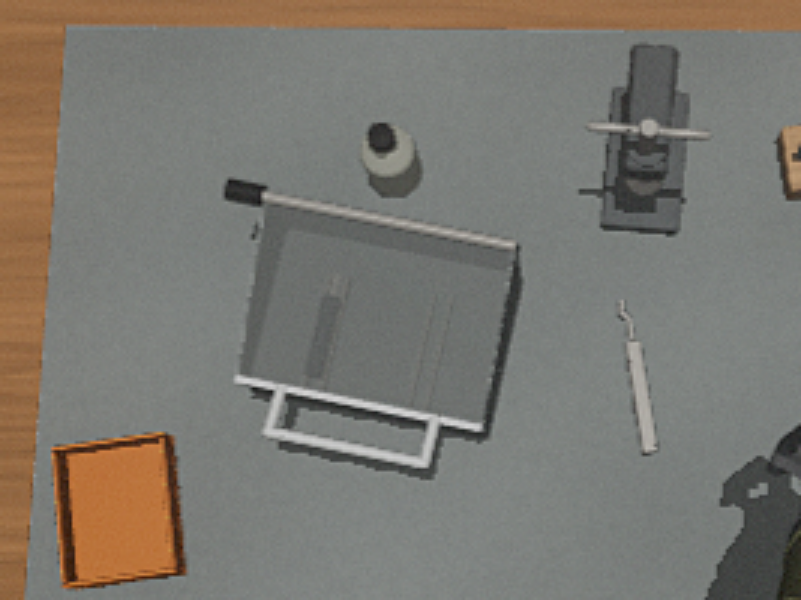

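View pics/diff_top.png

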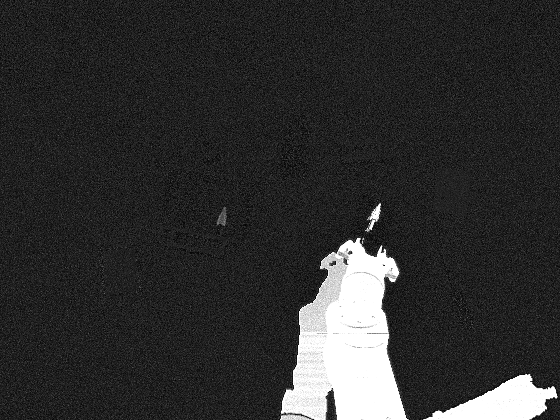

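View pics/diff_scene.png

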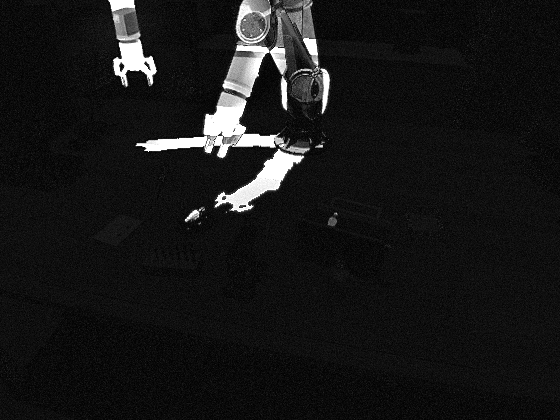

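The flap looks shut and nothing else has moved. There is only a faint trace at the bar, about (185,235) in the top difference image, so I'll wait a little longer before the final check.

Request:
send_rows --plan "0 0 0 0 0 0 0.5; 0 0 0 0 0 0 0.5; 0 0 0 0 0 0 0.5; 0 0 0 0 0 0 0.5; 0 0 0 0 0 0 0.5; 0 0 0 0 0 0 0.5; 0 0 0 0 0 0 0.5; 0 0 0 0 0 0 0.5; 0 0 0 0 0 0 0.5; 0 0 0 0 0 0 0.5; 0 0 0 0 0 0 0.5; 0 0 0 0 0 0 0.5; 0 0 0 0 0 0 0.5; 0 0 0 0 0 0 0.5; 0 0 0 0 0 0 0.5; 0 0 0 0 0 0 0.5; 0 0 0 0 0 0 0.5; 0 0 0 0 0 0 0.5; 0 0 0 0 0 0 0.5; 0 0 0 0 0 0 0.5"

```text
clock: 31.18
tcp_pos: [514.0, -176.4, 192.3]
tool_rot: [-0.383, 0.743, 0.487, -0.252]
force: [0.1, 0.8, 0.1]
grip_width: 0.499
```

Request:
send_rows --plan "0 0 0 0 0 0 0.5; 0 0 0 0 0 0 0.5; 0 0 0 0 0 0 0.5; 0 0 0 0 0 0 0.5; 0 0 0 0 0 0 0.5; 0 0 0 0 0 0 0.5; 0 0 0 0 0 0 0.5; 0 0 0 0 0 0 0.5; 0 0 0 0 0 0 0.5; 0 0 0 0 0 0 0.5; 0 0 0 0 0 0 0.5; 0 0 0 0 0 0 0.5; 0 0 0 0 0 0 0.5; 0 0 0 0 0 0 0.5; 0 0 0 0 0 0 0.5; 0 0 0 0 0 0 0.5; 0 0 0 0 0 0 0.5; 0 0 0 0 0 0 0.5; 0 0 0 0 0 0 0.5; 0 0 0 0 0 0 0.5"

```text
clock: 33.67
tcp_pos: [514.0, -176.4, 192.3]
tool_rot: [-0.383, 0.743, 0.487, -0.252]
force: [-0.1, -0.3, 0.3]
grip_width: 0.5
```

```bash
python3 - <<'E'
from pl import *
a0=cv2.imread("pics/top0.png").astype(int);s0=cv2.imread("pics/scene0.png").astype(int)
p=grab_frame("top")["frame"][:,:,::-1].astype(int);q=grab_frame("scene")["frame"][:,:,::-1].astype(int)
for n,u,v,(x0,x1,y0,y1) in(("top bar",a0,p,(160,250,225,260)),("scene bar",s0,q,(320,390,190,222)),("bg",a0,p,(20,80,150,190))):
    D=np.abs(u-v)[y0:y1,x0:x1].max(2);print(n,D.mean().round(2),D.max())
cv2.imwrite("pics/top16.png",cv2.resize(p[178:253,325:415].astype(np.uint8),None,fx=8,fy=8,interpolation=cv2.INTER_CUBIC))
z=cv2.imread("pics/top14.png").astype(int);w=cv2.imread("pics/top16.png").astype(int);print("bit moved since?",np.abs(z-w)[180:430,300:480].mean())
print(read_state()["clock"]);sign_off()
E
```

```text
top bar 7.75 22
scene bar 4.18 48
bg 7.94 18
bit moved since? 2.4938814814814814
33.775
the job is handed in; nothing more can be done
```

The step drill bit lies on the middle of the tool rest, the flap has closed by itself, and I handed the job in at about 34 s. No verdict was reported.

- **What I did:** I lifted the flap to about 1.6 rad with two fingertips under the bar, backed out, and took the bit from the right cradle while the flap was still high. I laid it small end to the back on the rails, let go and drew the arm back.
- **Bit:** It lies within about 1–2 mm of the rest's middle and shows no movement after release. It looks level in both pictures; I did not measure the final tilt separately.
- **Flap:** In the top view the bar region matches the starting picture down to noise, so I take it as fully shut. The scene-camera patch was also close, with one larger pixel difference (48) that I did not trace.
- **Everything else:** The punch is still in its cradle. Comparing the pictures with those from the start showed only the arm, its shadow and the bit changed.
- **Disagreements:** The two cameras differed by about 5 mm sideways. I used the top camera because it agreed with the measured gripper position. The bit-finding network gave only wrong, low-confidence hits, so I located the bit by its colour and shape. The forces I read stayed under about 7 N.

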